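# Drive home and gauge the insulator inserts, tray the blocks by depth

### The arm

A 6-joint arm with a two-finger parallel gripper is mounted at the origin on a cart in front of the work surface, level with it; the furniture and walls round the work are solid. World frame = base frame: x ahead of the robot, y to its left, z up, the work surface at z = 0. Lengths are in mm, angles in rad, forces in N, time in s.
With the tool pointing down it reaches from about 300 to 775 mm from the base axis. Payload 14.6 kg.
Tool frame: the origin (TCP) lies midway between the tips of the shut fingers; the grasp point (between the pads) lies 19 mm behind it; z points along the fingers, y is the line along which they close (so a half turn about z gives the same grasp; the last joint's range is limited). The gripper opens to 94 mm and grips with 3 to 60 N. Pads are 16 mm wide; open, the fingers measure 119 mm over their backs; the gripper's body (75 mm by 177 mm) begins 78 mm behind the grasp point.
Start: joints at [1.207, 0.3, 1.521, -0, 1.321, -0.067], TCP at [160.851, 525.943, 205.446] pointing down, gripper open.
Joint ranges: [-3.03, 3.03], [-0.79, 2.21], [0.23, 2.52], [-1.04, 4.18], [0, 3.07], [-2.55, 2.55]. Speed limits (rad/s): [2.22, 2.22, 2.57, 3.14, 3.14, 3.14].

### API

Orientations are given as [roll, pitch, yaw] about the fixed x, y, z axes, in that order (R = Rz(yaw) Ry(pitch) Rx(roll)).
In Python, from cell import manip gives the robot as it stands.
- The arm moves only by the shell command python3 -m creep 'ROWS' [OPENING] [FORCE]. ROWS is text: rows parted by semicolons, each of 6 numbers parted by spaces: the shift along the tool's x, y, z normalised to -1 to 1, where 1 is 4 cm, then the turn, a rotation vector about the tool's x, y, z normalised to -1 to 1, where 1 is pi rad. In form: dx dy dz ax ay az; .... A call has 1 to 20 rows; each row shifts and turns the commanded pose from where the row before left it, along the tool's axes as they then stand; what a row does not reach is not made up. A row lasts 1/8 s, in which the tool goes at most 62.5 mm and 10.7 degrees, less where a joint would pass 70% of its speed; a pose out of reach is approached as far as the arm can. A call with a number of a shift or a turn outside -1 to 1 is refused whole. A call with a gripper value outside its range is refused whole. OPENING is the closure, from 0 (fully open) to 1 (shut), set as the call begins (- or left out, the last holds). The fingers move at their own pace and stop on an object; FORCE is the grip in N (left out, the last holds). Time passes only in rows, so rows that do not move let the fingers close. It gives the time, the measured TCP pose, the force, the opening and the grip force at its end, in the units of the state.
- manip.read_state(): the state, without advancing time (a new reading comes with each control period).
- manip.camera(name): name is "scene" or "side" or "wrist"; returns a dict with "color" (384x512x3 uint8, red, green, blue), "range_z" (384x512 float32, mm along the optical axis (not along the pixel's ray), 0 where there is no reading), "camera_matrix" (3x3 intrinsics, pixels), "T" (4x4, takes a point from camera to world coordinates). Camera axes: x right, y down, z forward; pixel columns grow to the right and rows downward; lengths in mm; the calibration is good to about 2 mm. A picture is of the moment at which its call begins.
- manip.sign_off(): hands the job in; it is judged then, once.
The state is a dict: "clock": time; "joints": joint angles; "qd": joint speeds; "effort": joint torques, N m; "eef_pos": TCP position; "eef_rot": TCP orientation; "wrist_force": force on the tool from outside, world axes, zero at the start; "moment": the same for the moment, N m; "finger_gap": finger opening in mm; "finger_force": force on a finger pad.
Only numpy, scipy, OpenCV 4.12 (cv2) and the standard library are available. Lean on these libraries where they do the work, as an engineer would, in place of code of your own. Each camera call takes 0.05 s, during which the arm holds its last target. There are 200 camera calls.

### The job

Take the depth gauge from its stand and with its rod push the brass insert of every white insulator block down its bore until it bottoms: if the red ring has then gone down into the bore the block is deep, if the ring still stands above the block it is shallow. Lay the deep blocks flat in the green tray compartments and the shallow ones in the yellow, one to a compartment, each with its bore over the white dot. Leave the gauge upright, fully down in its stand, and do not push the jar, the heat sink or the tin away.

Things in the scene. Friction and masses are not known exactly. Their poses are not given: they have to be found in the camera images.
- tray: Grey tray fixed to the bench, 167 x 162 mm (x by y). Origin: centre of its underside. Six open compartments 76 (x) x 40 mm (y), floor 4 mm and walls 12 mm above the bench; centres at x = -40.5 mm (green floors) and +40.5 mm (yellow floors), y = -56, 0 and +56 mm (16 mm wide ribs between). A 12 mm white dot on each floor, 18 mm from its centre towards +x.
- stand: Black block 36 x 36 x 44 mm fixed to the bench, the stand of the depth gauge. Origin: centre of its underside. A blind hole 14 mm across and 40 mm deep in the middle of its top.
- stand_mouth (a point): Centre of the mouth of the stand's hole, at its top face.
- gauge: Depth gauge, 60 g: steel rod 9 mm across, 52 mm long, below a blue square head 18 x 18 x 30 mm (52 to 82 mm above the tip; grip it there). A red ring lies round the rod 20 to 26 mm above the tip. Origin: rod's tip (lower end); z runs from tip to head, x and y square to the head's faces. Starts upright in the stand, tip on the hole's floor.
- gauge_tip (a point): Lower end of the gauge's rod.
- blockA: Loose white insulator block, 66 (x) x 30 (y) x 42 mm high, 0.1 to 0.2 kg, on the bench, bore up; all look alike, may be absent. Origin: centre of its underside. Blind bore 13 mm across in the top, 18 mm from the middle towards +x, in a brass ring: 36 or 22 mm deep, which only probing tells (each depth on at most three). A steel screw head marks the -x end.
- blockA_mouth (a point): Centre of the mouth of that block's bore, at its top face.
- blockA_insert (a joint): Travel (m, downward) of the 6 mm tall brass insert in that block's bore; at 0 its top is 4 mm below the mouth. It slides stiffly (5 N) and stays put; it bottoms at 0.026 in a 36 mm bore (top then 30 mm below the mouth), at 0.012 in a 22 mm bore (top 16 mm below).
- blockB: Loose white insulator block, 66 (x) x 30 (y) x 42 mm high, 0.1 to 0.2 kg, on the bench, bore up; all look alike, may be absent. Origin: centre of its underside. Blind bore 13 mm across in the top, 18 mm from the middle towards +x, in a brass ring: 36 or 22 mm deep, which only probing tells (each depth on at most three). A steel screw head marks the -x end.
- blockB_mouth (a point): Centre of the mouth of that block's bore, at its top face.
- blockB_insert (a joint): Travel (m, downward) of the 6 mm tall brass insert in that block's bore; at 0 its top is 4 mm below the mouth. It slides stiffly (5 N) and stays put; it bottoms at 0.026 in a 36 mm bore (top then 30 mm below the mouth), at 0.012 in a 22 mm bore (top 16 mm below).
- blockC: Loose white insulator block, 66 (x) x 30 (y) x 42 mm high, 0.1 to 0.2 kg, on the bench, bore up; all look alike, may be absent. Origin: centre of its underside. Blind bore 13 mm across in the top, 18 mm from the middle towards +x, in a brass ring: 36 or 22 mm deep, which only probing tells (each depth on at most three). A steel screw head marks the -x end.
- blockC_mouth (a point): Centre of the mouth of that block's bore, at its top face.
- blockC_insert (a joint): Travel (m, downward) of the 6 mm tall brass insert in that block's bore; at 0 its top is 4 mm below the mouth. It slides stiffly (5 N) and stays put; it bottoms at 0.026 in a 36 mm bore (top then 30 mm below the mouth), at 0.012 in a 22 mm bore (top 16 mm below).
- blockD: Loose white insulator block, 66 (x) x 30 (y) x 42 mm high, 0.1 to 0.2 kg, on the bench, bore up; all look alike, may be absent. Origin: centre of its underside. Blind bore 13 mm across in the top, 18 mm from the middle towards +x, in a brass ring: 36 or 22 mm deep, which only probing tells (each depth on at most three). A steel screw head marks the -x end.
- blockD_mouth (a point): Centre of the mouth of that block's bore, at its top face.
- blockD_insert (a joint): Travel (m, downward) of the 6 mm tall brass insert in that block's bore; at 0 its top is 4 mm below the mouth. It slides stiffly (5 N) and stays put; it bottoms at 0.026 in a 36 mm bore (top then 30 mm below the mouth), at 0.012 in a 22 mm bore (top 16 mm below).
- blockE: Loose white insulator block, 66 (x) x 30 (y) x 42 mm high, 0.1 to 0.2 kg, on the bench, bore up; all look alike, may be absent. Origin: centre of its underside. Blind bore 13 mm across in the top, 18 mm from the middle towards +x, in a brass ring: 36 or 22 mm deep, which only probing tells (each depth on at most three). A steel screw head marks the -x end.
- blockE_mouth (a point): Centre of the mouth of that block's bore, at its top face.
- blockE_insert (a joint): Travel (m, downward) of the 6 mm tall brass insert in that block's bore; at 0 its top is 4 mm below the mouth. It slides stiffly (5 N) and stays put; it bottoms at 0.026 in a 36 mm bore (top then 30 mm below the mouth), at 0.012 in a 22 mm bore (top 16 mm below).
- flux_jar: Bystander: orange jar with a black lid, 48 mm across, 62 mm high. Origin: centre of its underside.
- heat_sink: Bystander: finned aluminium heat sink, 50 x 75 x 29 mm. Origin: centre of its underside.
- grease_tin: Bystander: low white tin, 62 mm across, 36 mm high. Origin: centre of its underside.

How it is judged:
By the outcome, as a careful person would: the job done as asked, in the order asked, and still so for the second after the job is handed in, with the robot touching nothing.
Of blockA, blockB, blockC, blockD, blockE only 4 to 5 are there at a start; the rules pass over those that are not, and their reading is None.
At some moment in a run one of blockA, blockB, blockC, blockD, blockE may be knocked a few centimetres aside while the robot is not near it.
It also fails if it takes over 208 s, if anything falls off the work surface, if the arm or the gripper's body presses on something with over 40 N, if the wrist force passes 120 N, or if a joint passes its speed limit or range.

## Working session

There is one attempt and no reset: what is moved stays moved. The work goes in short steps, Python scripts to look and compute and a shell command to move; the robot and the scene stay as the last step left them, time stands still between calls to the robot, and variables do not carry over. Pictures are saved under pics/ and viewed, at most 14 in all, crops included, and the job is handed in when it is done.

```bash
mkdir -p pics; ls; python3 - <<'E'
from cell import manip
import numpy as np,cv2
s=manip.read_state();print(s)
ims=[]
for n in("scene","side","wrist"):
    c=manip.camera(n);np.savez(f'pics/{n}0.npz',**c);print(n,c['camera_matrix'].round(1).tolist(),c['T'].round(3).tolist())
    cv2.imwrite(f'pics/{n}0.png',c['color'][:,:,::-1])
E
```

```text
pics
{'clock': 0.0, 'joints': array([ 1.20739899e+00,  3.00486925e-01,  1.52162635e+00, -2.75892116e-05,
        1.32069029e+00, -6.66256209e-02]), 'qd': array([-0.00040271, -0.00095306,  0.00101083,  0.0002174 , -0.00087579,
        0.00124232]), 'effort': array([-1.68884271e-03, -5.31794322e+01, -3.52726114e+01,  7.07452185e-02,
        2.44784262e-02, -1.33059070e-04]), 'eef_pos': array([160.76236648, 525.68733721, 204.85850074]), 'eef_rot': array([-3.14038265e+00, -5.39549786e-05,  2.84482775e+00]), 'wrist_force': array([0.44026831, 0.40972281, 0.81941107]), 'moment': array([ 0.02256451, -0.08374646,  0.05559544]), 'finger_force': 0.0, 'finger_gap': 93.99756664111379}
scene [[462.7, 0.0, 256.3], [0.0, 462.7, 195.0], [0.0, 0.0, 1.0]] [[0.534, -0.508, 0.676, -258.727], [-0.846, -0.333, 0.418, -708.857], [0.013, -0.794, -0.607, 729.639], [0.0, 0.0, 0.0, 1.0]]
side [[381.2, 0.0, 256.3], [0.0, 381.2, 194.6], [0.0, 0.0, 1.0]] [[0.175, -0.516, 0.838, -256.97], [-0.985, -0.095, 0.147, -349.924], [0.004, -0.851, -0.525, 542.273], [0.0, 0.0, 0.0, 1.0]]
wrist [[304.5, 0.0, 253.1], [0.0, 304.5, 192.4], [0.0, 0.0, 1.0]] [[0.293, 0.928, 0.23, 94.081], [0.956, -0.284, -0.072, 545.779], [-0.002, 0.241, -0.971, 384.075], [0.0, 0.0, 0.0, 1.0]]
```

View pics/scene0.png

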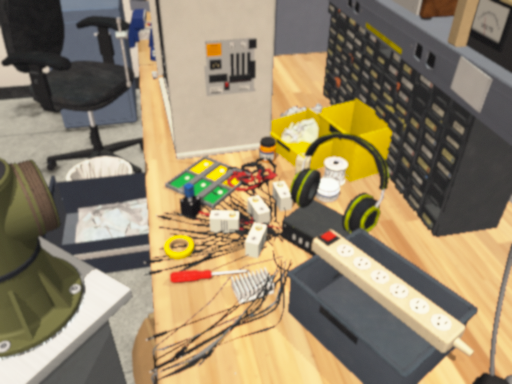

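View pics/side0.png

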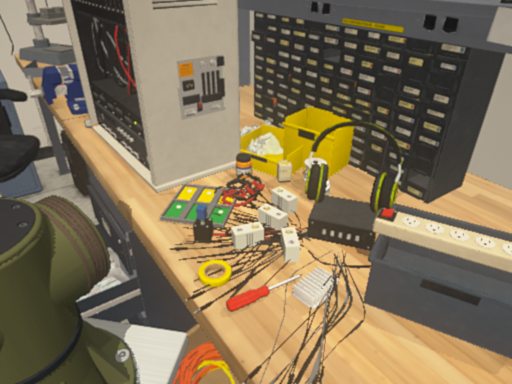

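View pics/wrist0.png

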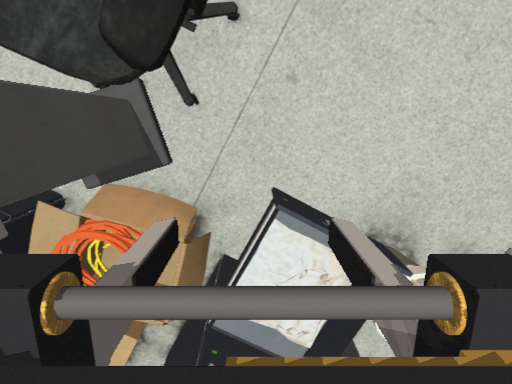

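The scene view shows the tray at about (205,180), the gauge at (190,205), and blocks at about (225,222), (257,208), (281,195) and (256,238). There may be a fifth near (302,162), and the heat sink is at (253,287). The wrist view is off the bench.

```bash
python3 - <<'E'
import numpy as np,cv2
for n,box in(("scene",(150,140,350,310)),("side",(155,145,345,310))):
    c=np.load(f'pics/{n}0.npz');K,T,z=c['camera_matrix'],c['T'],c['range_z']
    v,u=np.mgrid[:384,:512]
    P=np.stack([(u-K[0,2])/K[0,0]*z,(v-K[1,2])/K[1,1]*z,z],-1)@T[:3,:3].T+T[:3,3]
    hsv=cv2.cvtColor(c['color'],cv2.COLOR_RGB2HSV);H,S,V=cv2.split(hsv)
    roi=np.zeros((384,512),bool);roi[box[1]:box[3],box[0]:box[2]]=1
    for name,m in(("white",(S<60)&(V>150)&(P[...,2]>25)&(P[...,2]<60)),("top white",(S<60)&(V>150)&(abs(P[...,2]-42)<4)),("blue",(H>105)&(H<130)&(S>120)&(P[...,2]>20)),("green",(H>50)&(H<85)&(S>120)),("yellow",(H>22)&(H<33)&(S>170)&(P[...,2]<20)),("orange",(H>5)&(H<16)&(S>190)&(P[...,2]>10))):
        k,l,st,ce=cv2.connectedComponentsWithStats((m&roi&(z>0)).astype(np.uint8))
        for i in range(1,k):
            if st[i,4]>25:
                p=P[l==i];print(n,name,ce[i].round(),st[i,4],'med',np.median(p,0).round(),'lo',np.percentile(p,3,0).round(),'hi',np.percentile(p,97,0).round(),'ang',round(cv2.minAreaRect(p[:,:2].astype(np.float32))[2]))
    x0,y0,x1,y1=box
    cv2.imwrite(f'pics/{n}0z.png',cv2.resize(c['color'][y0:y1,x0:x1,::-1],None,fx=4,fy=3.5 if 0 else 3.5,interpolation=cv2.INTER_CUBIC)[:600,:800])
E
```

```text
scene white [209. 144.] 650 med [630.  12.  39.] lo [570. -83.  26.] hi [732.  68.  58.] ang 45
scene white [332. 176.] 663 med [ 700. -357.   39.] lo [ 626. -385.   26.] hi [ 743. -326.   58.] ang 17
scene white [282. 192.] 270 med [ 553. -282.   43.] lo [ 532. -306.   27.] hi [ 586. -251.   46.] ang 48
scene white [259. 207.] 317 med [ 471. -266.   42.] lo [ 451. -292.   26.] hi [ 499. -230.   46.] ang 57
scene white [224. 217.] 380 med [ 397. -215.   42.] lo [ 376. -247.   26.] hi [ 423. -187.   45.] ang 30
scene white [255. 236.] 362 med [ 379. -313.   42.] lo [ 356. -330.   27.] hi [ 421. -292.   45.] ang 15
scene white [258. 280.] 123 med [ 285. -382.   29.] lo [ 262. -397.   25.] hi [ 309. -355.   39.] ang 47
scene white [244. 283.] 27 med [ 263. -361.   28.] lo [ 251. -378.   26.] hi [ 276. -343.   32.] ang 53
scene white [248. 282.] 27 med [ 271. -366.   28.] lo [ 259. -383.   26.] hi [ 284. -347.   31.] ang 54
scene white [235. 285.] 32 med [ 249. -349.   29.] lo [ 236. -367.   26.] hi [ 262. -332.   31.] ang 54
scene top white [208. 144.] 172 med [637.   6.  42.] lo [570. 
[... 4199 characters left out ...]
276. 156.] 84 med [ 845. -223.    3.] lo [ 820. -252.    1.] hi [ 864. -187.   16.] ang 71
side yellow [264. 169.] 140 med [ 735. -199.   11.] lo [ 719. -237.    2.] hi [ 755. -159.   19.] ang 65
side yellow [298. 167.] 68 med [ 772. -298.   10.] lo [ 738. -315.    2.] hi [ 789. -282.   19.] ang 58
side yellow [336. 170.] 79 med [ 771. -409.   11.] lo [ 738. -434.    2.] hi [ 812. -387.   19.] ang 58
side yellow [186. 193.] 139 med [573. -11.   4.] lo [548. -29.   2.] hi [608.   4.   5.] ang 89
side yellow [206. 196.] 144 med [571. -66.   4.] lo [547. -85.   2.] hi [606. -51.   6.] ang 87
side yellow [215. 274.] 466 med [ 273. -175.   14.] lo [ 256. -201.    3.] hi [ 317. -142.   16.] ang 13
```

View pics/scene0z.png

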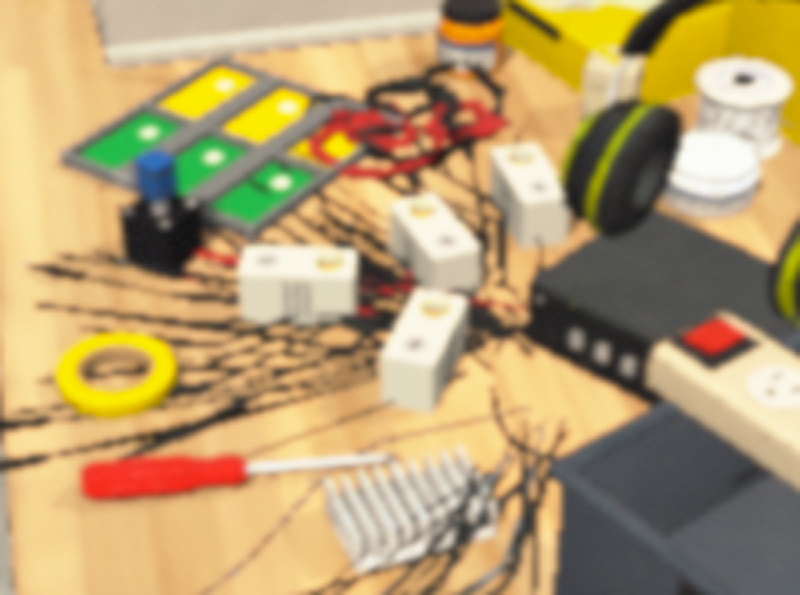

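The close-up shows four blocks, each with a brass bore and a screw head. Red wires lie by the far-right yellow compartment, and the headphones stand beside the block at about (281,195). I'm moving the wrist camera over the work.

```bash
python3 -m creep '-.594 -.741 -.131 0 0 0;-.594 -.741 -.131 0 0 0;-.594 -.741 -.131 0 0 0;-.594 -.741 -.131 0 0 0;-.594 -.741 -.131 0 0 0;-.594 -.741 -.131 0 0 0;-.594 -.741 -.131 0 0 0;-.594 -.741 -.131 0 0 0;-.594 -.741 -.131 0 0 0;-.594 -.741 -.131 0 0 0;-.594 -.741 -.131 0 0 0;-.594 -.741 -.131 0 0 0;-.594 -.741 -.131 0 0 0;-.594 -.741 -.131 0 0 0;-.594 -.741 -.131 0 0 0;-.594 -.741 -.131 0 0 0;-.594 -.741 -.131 0 0 0;-.594 -.741 -.131 0 0 0;-.594 -.741 -.131 0 0 0;-.594 -.741 -.131 0 0 0'
cat > h.py <<'E'
from cell import manip
import numpy as np,cv2
from scipy.spatial.transform import Rotation as Ro
def shot(tag,name="wrist",save=True):
    c=manip.camera(name);np.savez(f'pics/{tag}.npz',**c)
    cv2.imwrite(f'pics/{tag}.png',c['color'][:,:,::-1]);return c
def cloud(c):
    K,T,z=c['camera_matrix'],c['T'],c['range_z'];v,u=np.mgrid[:384,:512]
    return np.stack([(u-K[0,2])/K[0,0]*z,(v-K[1,2])/K[1,1]*z,z],-1)@T[:3,:3].T+T[:3,3]
def ray(c,uv,h):
    K,T=c['camera_matrix'],c['T'];d=np.array([(uv[0]-K[0,2])/K[0,0],(uv[1]-K[1,2])/K[1,1],1])@T[:3,:3].T
    o=T[:3,3];return o+d*(h-o[2])/d[2]
def pose():
    s=manip.read_state();return s,s['eef_pos'],Ro.from_euler('xyz',s['eef_rot'])
def go(p,yaw,n=1):
    """print total tool-frame shift (units of 40mm) and turn (units of pi) to world target p, pointing down at yaw"""
    s,e,R=pose();d=R.inv().apply(np.array(p)-e)/40
    rv=(R.inv()*Ro.from_euler('xyz',[np.pi,0,yaw])).as_rotvec()/np.pi
    rd=(np.array(p)-e)
    print('pos',e.round(1),'rot',s['eef_rot'].round(4),'shift',d.round(3),'turn',rv.round(4),'rot rows',round(np.linalg.norm(rv)*180/10.7,1))
E
python3 - <<'E'
from h import *
c=shot('w1');s,e,R=pose();print(s['joints'].round(2),e,s['eef_rot'])
E
```

```text
clock: 2.65
eef_pos: [442.1, -181.2, 310.3]
eef_rot: [3.142, -0.0, 2.845]
wrist_force: [-0.5, 1.5, -0.3]
finger_gap: 93.8
finger_force: 0.0
[-0.47  0.08  1.54 -0.    1.52 -1.74] [ 443.09599255 -184.12372846  310.23576036] [-3.14089474e+00 -9.58956142e-05  2.84331504e+00]
```

View pics/w1.png

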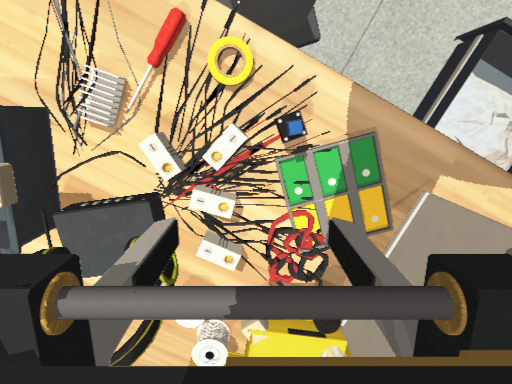

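The wrist view shows four blocks with bores at about (167,167), (216,156), (223,207) and (229,259). The gauge is at (294,126) and the tray dots at about (298,190), (332,183) and (366,172). The heat sink is at (100,97).

```bash
cat >> h.py <<'E'
def blocks(c,quiet=False,zr=(34,50)):
    """blocks seen: centre, yaw (towards bore), top height"""
    P=cloud(c);H,S,V=cv2.split(cv2.cvtColor(c['color'],cv2.COLOR_RGB2HSV))
    up=(P[...,2]>zr[0])&(P[...,2]<zr[1])&(c['range_z']>0)
    m=(up&(S<130)&(V>120)).astype(np.uint8)
    m=cv2.morphologyEx(m,cv2.MORPH_OPEN,np.ones((3,3)))
    k,l,st,ce=cv2.connectedComponentsWithStats(m);out=[]
    for i in range(1,k):
        if not 250<st[i,4]<9000: continue
        cn=max(cv2.findContours((l==i).astype(np.uint8),0,2)[0],key=cv2.contourArea)
        h=np.median(P[l==i][:,2]);q=np.array([ray(c,p[0],h)[:2] for p in cn],np.float32)
        (x,y),(a,b),th=cv2.minAreaRect(q)
        if a<b:a,b,th=b,a,th+90
        if abs(a-66)>9 or abs(b-30)>8: continue
        f=np.zeros_like(m);cv2.drawContours(f,[cv2.convexHull(cn)],-1,1,-1);f=cv2.erode(f,np.ones((3,3)))
        g=(f>0)&(H>12)&(H<32)&(S>90)
        vv,uu=np.nonzero(g)
        if len(uu)<5: continue
        bo=ray(c,(uu.mean(),vv.mean()),h)[:2];t=np.radians(th)
        if (bo-[x,y])@[np.cos(t),np.sin(t)]<0:t+=np.pi
        t=(t+np.pi)%(2*np.pi)-np.pi
        out.append((x,y,t,h));
        if not quiet:print('block',ce[i].round(),'c',round(x,1),round(y,1),'yaw',round(t,3),'size',round(a),round(b),'h',round(h,1),'brass',bo.round(1),'pred bore',(np.array([x,y])+18*np.array([np.cos(t),np.sin(t)])).round(1))
    return out
E
python3 - <<'E'
from h import *
for n in('w1','scene0','side0'):
    c=dict(np.load(f'pics/{n}.npz'));print(n);blocks(c)
    P=cloud(c);H,S,V=cv2.split(cv2.cvtColor(c['color'],cv2.COLOR_RGB2HSV))
    near=(abs(P[...,0]-400)<40)&(abs(P[...,1]+115)<40)
    m=near&(H>100)&(H<130)&(S>120)&(P[...,2]>70);p=P[m]
    if n=='w1':
        h=np.median(p[:,2]);cn=np.argwhere(m)[:,::-1]
        q=np.array([ray(c,t,h)[:2] for t in cn],np.float32);print('head',h,cv2.minAreaRect(q))
    m=near&(abs(P[...,2]-44)<5)&(V<90)
    q=P[m][:,:2].astype(np.float32);print('stand',np.median(P[m][:,2]),cv2.minAreaRect(q))
    # tray dots
    for nm,a in(('g',(H>45)&(H<90)&(S>90)),('y',(H>20)&(H<34)&(S>140))):
        box=(P[...,0]>440)&(P[...,0]<640)&(P[...,1]<30)&(P[...,1]>-160)&(P[...,2]<12)
        k,l,st,ce=cv2.connectedComponentsWithStats((a&box).astype(np.uint8))
        for i in range(1,k):
            if st[i,4]<60:continue
            cn=max(cv2.findContours((l==i).astype(np.uint8),0,2)[0],key=cv2.contourArea)
            f=np.zeros(l.shape,np.uint8);cv2.drawContours(f,[cv2.convexHull(cn)],-1,1,-1);f=cv2.erode(f,np.ones((3,3)))
            hh=np.median(P[l==i][:,2]);q=np.array([ray(c,t[0],hh)[:2] for t in cn],np.float32)
            d=np.argwhere((f>0)&(S<80)&(V>150))[:,::-1]
            r=cv2.minAreaRect(q)
            print('tray',nm,'h',hh.round(1),np.round(r[0],1),np.round(r[1]),round(r[2],1),'dot',ray(c,d.mean(0),hh).round(1) if len(d) else None)
E
```

```text
w1
block [225. 146.] c 404.2 -214.1 yaw -1.043 size 66 30 h 42.0 brass [ 412.3 -229.7] pred bore [ 413.3 -229.7]
block [160. 156.] c 390.4 -308.7 yaw 0.265 size 66 32 h 42.0 brass [ 407.1 -305.3] pred bore [ 407.8 -304. ]
block [211. 203.] c 479.2 -258.9 yaw 0.985 size 66 32 h 41.9 brass [ 488.6 -245. ] pred bore [ 489.2 -243.9]
block [218. 254.] c 562.4 -276.2 yaw 0.839 size 66 34 h 41.8 brass [ 574.  -263.9] pred bore [ 574.5 -262.8]
head 85.6859746490789 ((403.9999084472656, -113.36792755126953), (18.720516204833984, 18.056726455688477), 82.21199035644531)
stand 43.917023456358095 ((404.00274658203125, -113.34918975830078), (35.07182693481445, 34.403831481933594), 3.096423387527466)
tray g h 4.1 [494.2 -12.1] [38. 75.] 88.6 dot [512.  -13.5   4.1]
tray g h 4.1 [492.8 -68.1] [39. 75.] 88.4 dot [510.1 -69.4   4.1]
tray g h 4.1 [ 491.1 -124.8] [39. 75.] 88.4 dot [ 508.6 -125.5    4.1]
tray y h 4.1 [575.8 -13.9] [38. 74.] 88.4 dot [593.  -15.6   4.1]
tray y h 4.2 [561.5 -70.2] [39. 49.] 88.5 dot None
tray y h 4.3 [ 561.6 -126.4] [39. 52.] 89.0 dot None
tray y h 4.2 [ 562.9 -135.6] [23
[... 403 characters left out ...]
 [589.9 -14.7   5.8]
tray y h 5.8 [575.5 -66.1] [35. 70.] 88.5 dot [588.4 -71.1   5.8]
side0
block [290. 238.] c 385.7 -310.3 yaw 0.261 size 75 32 h 41.3 brass [ 403.2 -305.2] pred bore [ 403.1 -305.6]
stand 43.045475551718425 ((400.5422058105469, -113.10863494873047), (34.57560729980469, 36.0339241027832), 6.212199687957764)
tray g h 3.5 [497.3  -9.9] [36. 66.] 88.4 dot [511.7 -12.3   3.5]
tray g h 3.6 [496. -59.] [67. 24.] 2.6 dot None
tray g h 3.8 [ 493.7 -122.6] [37. 65.] 87.9 dot [ 507.9 -124.6    3.8]
tray y h 3.6 [579.2 -12.1] [36. 66.] 88.4 dot [591.2 -15.3   3.6]
tray y h 3.7 [577.4 -68.8] [38. 66.] 88.7 dot [590.4 -71.4   3.7]
tray y h -653.5 [508.1 -87.4] [141.  62.] 78.6 dot None
```

```bash
python3 - <<'E'
from h import *
go([404,-113.4,180],3.1)
P=cloud(dict(np.load('pics/scene0.npz')))
# headphones/obstacles heights near block far
for x0 in range(540,700,20): print(x0,[ (int(P[(abs(P[...,0]-x0-10)<10)&(abs(P[...,1]-y0-10)<10)][:,2].max(initial=-1))) for y0 in range(-420,80,20)])
E
```

```text
pos [ 443.1 -184.1  310.2] rot [-3.1409e+00 -1.0000e-04  2.8433e+00] shift [1.454 1.405 3.255] turn [-0.0002 -0.0001 -0.0817] rot rows 1.4
540 [59, 60, 220, 210, 190, 44, 48, 46, 40, 9, 10, 13, 18, 15, 18, 15, 15, 10, 16, 16, 8, 15, 5, 3, 4]
560 [242, 239, 230, 215, 162, 2, 45, 47, 44, 13, 8, 20, 17, 17, 19, 17, 15, 8, 16, 15, 8, 15, 4, 437, 438]
580 [234, 226, 210, -1, -1, -1, 1, 45, 45, 13, 22, 20, 21, 19, 21, 15, 17, 9, 15, 16, 8, 16, 435, 437, 431]
600 [4, 3, 4, 2, -1, -1, -1, -1, -1, 5, 18, 20, 20, 17, 18, 16, 18, 14, 16, 14, 15, 432, 435, 432, -1]
620 [4, 39, 40, 39, 5, -1, -1, 3, 4, 5, 18, 21, 18, 16, 16, 16, 4, 5, 4, 3, 428, 434, 433, -1, -1]
640 [434, 38, 39, 40, 41, -1, -1, -1, 5, 4, 15, 18, 19, 22, 18, 16, 3, 3, 4, 345, 432, 432, -1, -1, -1]
660 [484, 38, 40, 40, 37, -1, -1, -1, 4, 4, 14, 20, 16, 18, 19, 3, 6, 4, 430, 431, 429, 14, -1, -1, -1]
680 [484, 482, 467, 58, 57, -1, 54, 55, 57, 5, 4, 17, 18, 62, 62, 3, 3, 325, 429, 429, 16, -1, -1, -1, -1]
```

```bash
python3 -m creep '.291 .281 .651 0 0 -.0163;.291 .281 .651 0 0 -.0163;.291 .281 .651 0 0 -.0163;.291 .281 .651 0 0 -.0163;.291 .281 .651 0 0 -.0163;0 0 0 0 0 0;0 0 0 0 0 0'
python3 - <<'E'
from h import *
c=shot('w2');P=cloud(c);H,S,V=cv2.split(cv2.cvtColor(c['color'],cv2.COLOR_RGB2HSV))
near=(abs(P[...,0]-404)<30)&(abs(P[...,1]+113)<30)
for nm,m in(('head',near&(H>100)&(H<130)&(S>100)&(P[...,2]>82)),('stand',near&(abs(P[...,2]-44)<3))):
    h=np.median(P[m][:,2]);cn=np.argwhere(m)[:,::-1]
    print(nm,h,m.sum(),cv2.minAreaRect(np.array([ray(c,t,h)[:2] for t in cn],np.float32)))
go([404,-113.4,52],3.1)
for n in('w1','scene0','side0'):
    c=dict(np.load(f'pics/{n}.npz'));P=cloud(c)
    print(n)
    for x0 in range(480,640,15): print(x0,[ (int(P[(abs(P[...,0]-x0-7)<8)&(abs(P[...,1]-y0-7)<8)][:,2].max(initial=-1))) for y0 in range(-405,-195,15)])
E
```

```text
clock: 3.58
eef_pos: [396.5, -114.1, 181.1]
eef_rot: [-3.141, 0.001, 3.1]
wrist_force: [-0.4, -0.2, 0.5]
finger_gap: 94.0
finger_force: 0.0
head 85.64990331452901 342 ((403.32794189453125, -112.48514556884766), (17.875816345214844, 17.941823959350586), 83.025634765625)
stand 43.8619608925552 694 ((403.9236145019531, -112.46072387695312), (36.52507400512695, 35.94722366333008), 3.0844404697418213)
pos [ 396.6 -114.3  181.2] rot [-3.1410e+00  1.6000e-03  3.0997e+00] shift [-0.179  0.031  3.23 ] turn [-0.0002  0.0005 -0.0001] rot rows 0.0
w1
480 [59, 60, 129, 118, 2, 10, 12, 42, 43, 44, 44, 44, 42, 9]
495 [59, -1, -1, -1, 1, 12, 11, 11, 11, 43, 43, 43, 9, 9]
510 [-1, -1, -1, -1, 1, 13, 13, 10, 11, 12, 42, 41, 2, 7]
525 [-1, -1, -1, -1, 141, 84, 14, 42, 43, 12, 11, 11, 10, 9]
540 [-1, -1, -1, 190, 190, 123, 43, 43, 44, 43, 10, 6, 9, 9]
555 [-1, 226, 227, 217, 199, 108, 43, 43, 43, 44, 43, 11, 5, 5]
570 [-1, 226, 227, 214, 192, 1, 1, 43, 43, 44, 44, 10, 10, 18]
585 [-1, -1, 214, 206, 2, 2, 1, 1, 42, 43, 43, 1, 12, 20]
600 [-1, 1, 2, 1, 1, 1, 2, 1, 1, 1, 5, 3, 13, 17]
615 [-1, 1, 2, 1, 2, 
[... 751 characters left out ...]
1, -1, -1, 3, 4, 4, 15, 18]
side0
480 [58, 124, 136, 132, 130, 10, 11, 9, 41, 42, 42, 43, 40, 10]
495 [59, 137, 146, 142, 139, 99, 9, 11, -1, 41, 42, 42, 6, 10]
510 [58, 143, 148, 146, 144, 10, 13, 1, -1, -1, -1, 41, 0, 4]
525 [59, 141, 148, 145, 142, 82, 38, 42, 41, -1, -1, -1, 9, 6]
540 [58, 58, 145, 197, 190, 108, 43, 43, 42, 43, 10, -1, 7, 7]
555 [238, 233, 224, 215, 197, 108, 42, 44, 44, 42, 41, 10, 5, 15]
570 [238, 231, 224, 193, 2, 2, 0, 41, 43, 43, 42, 11, 4, 17]
585 [-1, 219, -1, 2, 1, 0, 0, -1, 43, 42, 41, 2, 11, 19]
600 [-1, -1, -1, 2, 1, 1, 0, -1, -1, -1, -1, 1, 10, 15]
615 [-1, 13, -1, -1, 0, 2, 1, -1, -1, -1, -1, 3, 11, 18]
630 [0, 35, -1, -1, 1, 2, 1, 1, -1, -1, -1, 2, 15, 15]
```

View pics/w2.png

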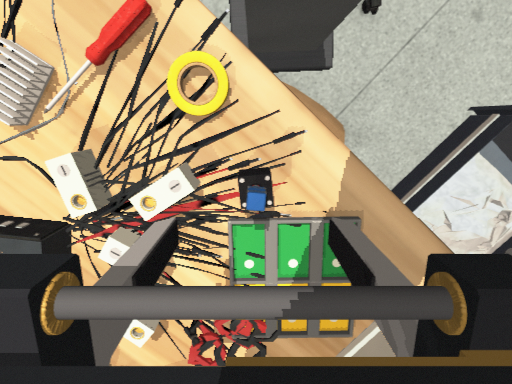

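The view shows the gauge head at (256,198) in the stand, centred in the picture. Now I turn to line up with the head's faces.

```bash
python3 -m creep '0 0 1 0 0 .0255;0 0 0 0 0 0;0 0 0 0 0 0;0 0 0 0 0 0' >/dev/null; python3 - <<'E'
from h import *
go([403.7,-112.8,52],3.02)
E
```

```text
pos [ 396.4 -114.   141.4] rot [-3.1411e+00  2.0000e-03  3.0215e+00] shift [-0.172  0.053  2.235] turn [-0.0002  0.0006  0.0005] rot rows 0.0
```

```bash
python3 -m creep '-.172 .053 0 0 0 0;0 0 .5 0 0 0;0 0 .5 0 0 0;0 0 .5 0 0 0;0 0 .5 0 0 0;0 0 .235 0 0 0;0 0 0 0 0 0;0 0 0 0 0 0' 0; python3 -m creep '0 0 0 0 0 0;0 0 0 0 0 0;0 0 0 0 0 0;0 0 0 0 0 0;0 0 0 0 0 0;0 0 0 0 0 0;0 0 0 0 0 0;0 0 0 0 0 0' 1 40
python3 - <<'E'
from h import *
print(pose()[0])
E
```

```text
clock: 5.12
eef_pos: [403.3, -112.6, 51.3]
eef_rot: [-3.141, 0.001, 3.021]
wrist_force: [-0.1, 0.0, 0.7]
finger_gap: 94.1
finger_force: 0.0
clock: 6.12
eef_pos: [402.9, -112.4, 50.7]
eef_rot: [-3.142, -0.0, 3.021]
wrist_force: [0.2, -0.9, 0.0]
finger_gap: 17.7
finger_force: 40.4
{'clock': 6.125, 'joints': array([-3.59748530e-01,  2.24997477e-01,  2.02652910e+00, -6.09163663e-06,
        8.90074719e-01, -1.80972077e+00]), 'qd': array([ 1.32045929e-03, -9.30103410e-04, -3.56846735e-05,  2.34233408e-03,
        2.54804316e-03, -1.41876373e-03]), 'effort': array([-4.41767334e-02, -4.02908027e+01, -2.67714661e+01, -2.92062090e-02,
        7.27614155e-02,  1.75004676e-03]), 'eef_pos': array([ 402.86781762, -112.42313778,   50.65005957]), 'eef_rot': array([-3.14159010e+00, -9.51772285e-06,  3.02077240e+00]), 'wrist_force': array([ 0.1584569 , -0.8560385 ,  0.03028666]), 'moment': array([-0.08824866,  0.03213425,  0.05360667]), 'finger_force': 40.385114550590515, 'finger_gap': 17.70063977697656}
```

```bash
python3 -m creep '0 0 -.5 0 0 0;0 0 -.8 0 0 0;0 0 -1 0 0 0;0 0 -1 0 0 0;0 0 -.6 0 0 0;0 .8 0 0 0 0;0 .8 0 0 0 0;0 .8 0 0 0 0;0 .8 0 0 0 0;0 0 0 0 0 0;0 0 0 0 0 0;0 0 0 0 0 0'
python3 - <<'E'
from h import *
c=shot('w3');blocks(c);go([412.8,-229.7,130],3.02)
cv2.imwrite('pics/w3v.png',c['color'][:,:,::-1])
E
```

```text
clock: 7.62
eef_pos: [418.2, 13.9, 206.6]
eef_rot: [-3.141, -0.0, 3.02]
wrist_force: [0.4, -0.3, -0.7]
finger_gap: 17.9
finger_force: 40.0
block [ 60. 189.] c 403.2 -212.2 yaw -1.04 size 71 31 h 42.0 brass [ 412.4 -228.9] pred bore [ 412.4 -227.7]
block [ 39. 253.] c 477.7 -257.8 yaw 0.989 size 67 36 h 41.9 brass [ 489.  -243.9] pred bore [ 487.6 -242.8]
pos [418.3  14.  206.6] rot [-3.1415 -0.      3.0196] shift [-0.606 -6.063  1.917] turn [-0.     -0.     -0.0001] rot rows 0.0
```

View pics/w3.png

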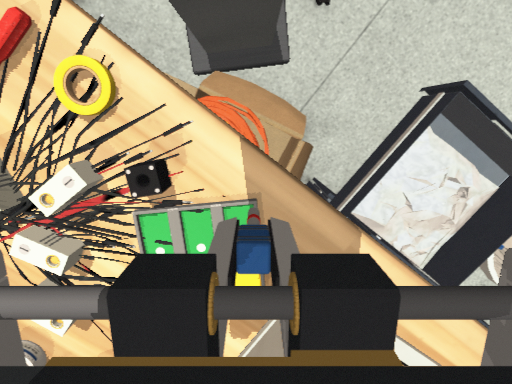

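The gauge is held, with its head at (255,245), but I moved the wrong way in y (tool y is world +y). I'm moving back over the blocks.

```bash
python3 -m creep '0 -.9 0 0 0 0;0 -.9 0 0 0 0;0 -.9 0 0 0 0;0 -.9 0 0 0 0;0 -.9 0 0 0 0;0 -.9 0 0 0 0;0 -.9 0 0 0 0;0 0 0 0 0 0;0 0 0 0 0 0;0 0 0 0 0 0'
python3 - <<'E'
from h import *
c=shot('w4');blocks(c);go([412.8-.7,-229.5,130],3.02)
E
```

```text
clock: 8.93
eef_pos: [388.0, -234.9, 206.7]
eef_rot: [3.142, 0.0, 3.021]
wrist_force: [0.1, 0.3, -0.4]
finger_gap: 17.6
finger_force: 40.0
block [190. 187.] c 390.3 -309.2 yaw 0.265 size 66 32 h 41.9 brass [ 406.8 -305.3] pred bore [ 407.7 -304.5]
block [274. 189.] c 403.5 -214.8 yaw -1.046 size 66 32 h 41.8 brass [ 412.  -230.6] pred bore [ 412.5 -230.4]
pos [ 388.  -235.   206.8] rot [-3.1415e+00  2.0000e-04  3.0215e+00] shift [-0.58   0.207  1.919] turn [-0.      0.0001  0.0005] rot rows 0.0
```

View pics/w4.png

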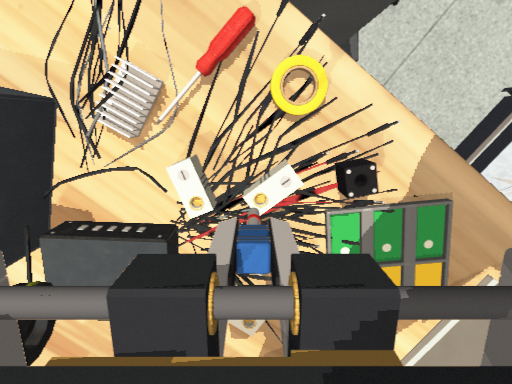

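The view shows bores at (197,202) and (261,199). The empty stand hole is at (360,180) and the gauge head at (255,250). Next I hover over the first bore.

```bash
python3 -m creep '-.576 .193 0 0 0 0;0 0 .8 0 0 0;0 0 .8 0 0 0;0 0 .8 0 0 0;0 0 .42 0 0 0;0 0 0 0 0 0;0 0 0 0 0 0;0 0 0 0 0 0' - 60
python3 - <<'E'
from h import *
go([411.8,-230.1,90],3.02)
for n in('scene','side'):
    c=shot(n+'5',n)
    K,T=c['camera_matrix'],c['T']
    q=np.linalg.inv(T)@[412.5,-230.2,46,1];u,v=K[0,0]*q[0]/q[2]+K[0,2],K[1,1]*q[1]/q[2]+K[1,2]
    u,v=int(u),int(v);cv2.imwrite(f'pics/{n}5z.png',cv2.resize(c['color'][v-35:v+25,u-40:u+40,::-1],None,fx=5,fy=5,interpolation=cv2.INTER_CUBIC))
a=np.hstack([cv2.imread(f'pics/{n}5z.png') for n in('scene','side')]);cv2.imwrite('pics/v5.png',a)
E
```

```text
clock: 9.98
eef_pos: [412.1, -230.8, 94.7]
eef_rot: [-3.141, 0.001, 3.021]
wrist_force: [-0.9, -0.2, -0.0]
finger_gap: 17.2
finger_force: 60.0
pos [ 412.1 -230.8   94.7] rot [-3.1409e+00  1.4000e-03  3.0209e+00] shift [0.01  0.016 0.118] turn [-0.0002  0.0004  0.0003] rot rows 0.0
```

View pics/v5.png

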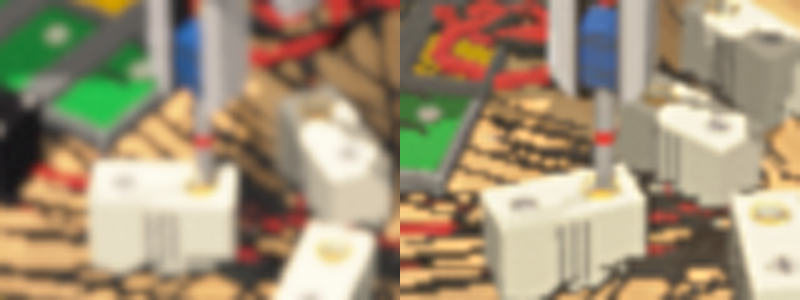

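The tip stands just above the brass ring in both views, at about (203,180) and (600,188) in the montage. Going down gently.

```bash
python3 -m creep '.01 .014 0 0 0 0;0 0 .1 0 0 0;0 0 .1 0 0 0;0 0 0 0 0 0;0 0 0 0 0 0'; python3 -m creep '0 0 .1 0 0 0;0 0 .1 0 0 0;0 0 .1 0 0 0;0 0 .05 0 0 0;0 0 0 0 0 0;0 0 0 0 0 0';python3 -m creep '0 0 .05 0 0 0;0 0 .05 0 0 0;0 0 0 0 0 0;0 0 0 0 0 0'
```

```text
clock: 10.7
eef_pos: [411.4, -230.0, 85.8]
eef_rot: [3.142, -0.0, 3.021]
wrist_force: [-0.6, -0.2, -0.7]
finger_gap: 17.7
finger_force: 60.0
clock: 11.45
eef_pos: [411.7, -230.2, 72.3]
eef_rot: [-3.141, 0.001, 3.021]
wrist_force: [-0.8, 1.5, 11.2]
finger_gap: 17.5
finger_force: 60.0
clock: 11.95
eef_pos: [413.0, -230.7, 71.2]
eef_rot: [-3.14, 0.004, 3.021]
wrist_force: [-7.7, 7.4, 47.5]
finger_gap: 17.5
finger_force: 60.0
```

```bash
cat >> h.py <<'E'
def ring(x,y):
    for n in('scene','side'):
        c=manip.camera(n);K,T=c['camera_matrix'],c['T'];q=np.linalg.inv(T)@[x,y,48,1]
        u,v=int(K[0,0]*q[0]/q[2]+K[0,2]),int(K[1,1]*q[1]/q[2]+K[1,2])
        w=c['color'][v-9:v+8,u-5:u+6].astype(int);m=(w[...,0]-np.maximum(w[...,1],w[...,2])>50)
        P=cloud(c)[v-9:v+8,u-5:u+6]
        print(n,'red px',m.sum(),'z',np.median(P[m][:,2]).round(1) if m.any() else None,'xy',np.median(P[m],0).round(1) if m.any() else None)
E
python3 - <<'E'
from h import *
ring(412.5,-230.3)
E
python3 -m creep '0 0 -.04 0 0 0;0 0 -.3 0 0 0;0 0 -.6 0 0 0;0 0 -.6 0 0 0;0 0 0 0 0 0;0 0 0 0 0 0'
python3 - <<'E'
from h import *
go([407.2-.6,-305.0+.1,131],3.02)
E
```

```text
scene red px 11 z 47.4 xy [ 409.6 -231.5   47.4]
side red px 11 z 46.8 xy [ 409.  -231.    46.8]
clock: 12.8
eef_pos: [410.9, -229.8, 128.4]
eef_rot: [3.141, -0.001, 3.021]
wrist_force: [-0.7, 0.0, -0.3]
finger_gap: 17.5
finger_force: 60.0
pos [ 410.9 -229.8  128.4] rot [ 3.1409e+00 -1.4000e-03  3.0207e+00] shift [-0.119 -1.878 -0.068] turn [ 0.0002 -0.0004  0.0002] rot rows 0.0
```

```bash
python3 -m creep '-.06 -.94 0 0 0 0;-.06 -.94 0 0 0 0;0 0 .5 0 0 0;0 0 .35 0 0 0;0 0 0 0 0 0;0 0 0 0 0 0;0 0 0 0 0 0'; python3 - <<'E'
from h import *
c=shot('w6');blocks(c);go([406.6,-304.9,85],3.02)
E
```

```text
clock: 13.68
eef_pos: [407.4, -305.3, 96.0]
eef_rot: [-3.141, 0.001, 3.021]
wrist_force: [1.2, -0.0, -0.6]
finger_gap: 17.9
finger_force: 60.0
block [244. 180.] c 390.4 -309.9 yaw 0.265 size 66 30 h 41.9 brass [ 405.4 -305.3] pred bore [ 407.8 -305.2]
block [369. 186.] c 403.1 -215.2 yaw -1.046 size 66 33 h 41.8 brass [ 411.9 -231.5] pred bore [ 412.1 -230.8]
pos [ 407.3 -305.3   96. ] rot [-3.1410e+00  7.0000e-04  3.0211e+00] shift [0.02  0.007 0.274] turn [-0.0002  0.0002  0.0003] rot rows 0.0
```

```bash
python3 -m creep '.01 .003 .1 0 0 0;0 0 .15 0 0 0;0 0 0 0 0 0;0 0 0 0 0 0'; python3 -m creep '0 0 .1 0 0 0;0 0 .1 0 0 0;0 0 .1 0 0 0;0 0 .05 0 0 0;0 0 0 0 0 0;0 0 0 0 0 0';python3 -m creep '0 0 .03 0 0 0;0 0 0 0 0 0;0 0 0 0 0 0'
```

```text
clock: 14.22
eef_pos: [406.7, -305.1, 85.4]
eef_rot: [3.142, -0.0, 3.021]
wrist_force: [0.1, -0.0, -0.7]
finger_gap: 17.5
finger_force: 60.0
clock: 14.98
eef_pos: [406.6, -305.0, 71.3]
eef_rot: [3.141, -0.0, 3.021]
wrist_force: [0.5, -0.7, 0.7]
finger_gap: 17.5
finger_force: 60.0
clock: 15.35
eef_pos: [406.7, -305.1, 70.2]
eef_rot: [3.142, -0.0, 3.021]
wrist_force: [-0.3, 0.1, 2.8]
finger_gap: 17.4
finger_force: 60.0
```

```bash
python3 -m creep '0 0 .1 0 0 0;0 0 .1 0 0 0;0 0 .05 0 0 0;0 0 0 0 0 0;0 0 0 0 0 0'; python3 -m creep '0 0 .04 0 0 0;0 0 0 0 0 0;0 0 0 0 0 0';python3 -m creep '0 0 .02 0 0 0;0 0 0 0 0 0;0 0 0 0 0 0'
```

```text
clock: 15.98
eef_pos: [406.6, -305.0, 60.0]
eef_rot: [3.141, -0.0, 3.021]
wrist_force: [-0.4, 0.0, -0.5]
finger_gap: 17.5
finger_force: 60.0
clock: 16.35
eef_pos: [406.7, -305.1, 58.6]
eef_rot: [3.142, -0.0, 3.021]
wrist_force: [-1.4, 1.3, 1.4]
finger_gap: 17.7
finger_force: 60.0
clock: 16.73
eef_pos: [406.8, -305.1, 58.2]
eef_rot: [-3.141, 0.0, 3.021]
wrist_force: [-2.3, 2.1, 7.8]
finger_gap: 17.7
finger_force: 60.0
```

```bash
python3 -m creep '0 0 .025 0 0 0;0 0 0 0 0 0;0 0 0 0 0 0';python3 - <<'E'
from h import *
ring(407.4,-305.2)
E
python3 -m creep '0 0 -.04 0 0 0;0 0 -.4 0 0 0;0 0 -.8 0 0 0;0 0 -.5 0 0 0;0 0 0 0 0 0;0 0 0 0 0 0'
python3 - <<'E'
from h import *
go([488-.6,-244.5+.1,131],3.02)
E
```

```text
clock: 17.1
eef_pos: [407.0, -305.3, 58.0]
eef_rot: [-3.141, 0.001, 3.021]
wrist_force: [-4.7, 3.5, 17.7]
finger_gap: 17.8
finger_force: 60.0
scene red px 0 z None xy None
side red px 0 z None xy None
clock: 17.95
eef_pos: [406.5, -304.9, 125.9]
eef_rot: [3.141, -0.001, 3.021]
wrist_force: [-0.0, 0.4, -1.1]
finger_gap: 17.5
finger_force: 60.0
pos [ 406.5 -304.9  125.9] rot [ 3.1412e+00 -6.0000e-04  3.0207e+00] shift [-1.826  1.745 -0.129] turn [ 0.0001 -0.0002  0.0002] rot rows 0.0
```

```bash
python3 -m creep '-.61 .58 0 0 0 0;-.61 .58 0 0 0 0;-.61 .58 0 0 0 0;0 0 .35 0 0 0;0 0 .35 0 0 0;0 0 0 0 0 0;0 0 0 0 0 0;0 0 0 0 0 0'; python3 - <<'E'
from h import *
c=shot('w7');blocks(c);go([488.6-.6,-245.0+.1,85],3.02)
E
```

```text
clock: 18.95
eef_pos: [487.8, -245.2, 98.9]
eef_rot: [-3.141, 0.001, 3.02]
wrist_force: [0.1, 0.6, -0.6]
finger_gap: 17.8
finger_force: 60.0
block [149.  86.] c 390.7 -309.8 yaw 0.261 size 66 30 h 42.0 brass [ 408.1 -304.3] pred bore [ 408.1 -305.2]
block [285.  90.] c 404.2 -214.4 yaw -1.045 size 66 30 h 41.9 brass [ 413.2 -230.5] pred bore [ 413.2 -230. ]
block [231. 194.] c 479.4 -259.2 yaw 0.987 size 66 32 h 41.9 brass [ 487.4 -244.2] pred bore [ 489.3 -244.2]
pos [ 487.8 -245.2   98.9] rot [-3.1413e+00  7.0000e-04  3.0203e+00] shift [-0.004  0.007  0.348] turn [-0.0001  0.0002  0.0001] rot rows 0.0
```

```bash
python3 -m creep '-.01 .021 0 0 0 0;0 0 .15 0 0 0;0 0 .19 0 0 0;0 0 0 0 0 0;0 0 0 0 0 0'; python3 -m creep '0 0 .1 0 0 0;0 0 .1 0 0 0;0 0 .09 0 0 0;0 0 .05 0 0 0;0 0 0 0 0 0;0 0 0 0 0 0'
```

```text
clock: 19.62
eef_pos: [488.2, -244.0, 84.7]
eef_rot: [3.141, -0.0, 3.021]
wrist_force: [-0.4, -0.3, 0.4]
finger_gap: 17.6
finger_force: 60.0
clock: 20.38
eef_pos: [488.6, -244.2, 72.1]
eef_rot: [-3.141, 0.001, 3.021]
wrist_force: [-2.6, 2.1, 13.5]
finger_gap: 18.1
finger_force: 60.0
```

```bash
python3 -m creep '0 0 .02 0 0 0;0 0 0 0 0 0;0 0 0 0 0 0';python3 - <<'E'
from h import *
ring(488.9,-244.5)
E
python3 -m creep '0 0 -.04 0 0 0;0 0 -.4 0 0 0;0 0 -.8 0 0 0;0 0 -.2 0 0 0;0 0 0 0 0 0;0 0 0 0 0 0'
python3 - <<'E'
from h import *
go([574.3-.6,-263.6+.1,127],3.02)
E
```

```text
clock: 20.75
eef_pos: [488.8, -244.3, 72.0]
eef_rot: [-3.141, 0.002, 3.021]
wrist_force: [-4.0, 2.5, 19.8]
finger_gap: 17.9
finger_force: 60.0
scene red px 13 z 49.3 xy [ 485.4 -245.1   49.3]
side red px 11 z 48.4 xy [ 485.4 -245.8   48.4]
clock: 21.6
eef_pos: [487.8, -243.8, 127.0]
eef_rot: [3.141, -0.002, 3.021]
wrist_force: [-0.8, 0.1, -1.0]
finger_gap: 17.4
finger_force: 60.0
pos [ 487.8 -243.8  127. ] rot [ 3.1410e+00 -1.5000e-03  3.0207e+00] shift [-2.19  -0.23  -0.004] turn [ 0.0002 -0.0005  0.0002] rot rows 0.0
```

```bash
python3 -m creep '0 0 -.3 0 0 .0556;0 0 0 0 0 .0556;0 0 0 0 0 .0556;0 0 0 0 0 .0556;0 0 0 0 0 .0556;0 0 0 0 0 .0556;0 0 0 0 0 .0556;0 0 0 0 0 .0556;0 0 0 0 0 .0556;0 0 0 0 0 0;0 0 0 0 0 0'
python3 - <<'E'
from h import *
go([574.4,-263,127],1.45)
E
```

```text
clock: 22.98
eef_pos: [488.1, -244.0, 139.5]
eef_rot: [-3.141, -0.0, 1.453]
wrist_force: [0.7, 0.2, 0.1]
finger_gap: 17.5
finger_force: 60.0
pos [ 488.1 -244.   139.5] rot [-3.1408e+00 -3.0000e-04  1.4526e+00] shift [-0.218  2.199  0.312] turn [-0.0003 -0.0001  0.0008] rot rows 0.0
```

```bash
python3 -m creep '-.07 .73 0 0 0 0;-.07 .73 0 0 0 0;-.07 .73 0 0 0 0;0 0 0 0 0 0;0 0 0 0 0 0'
python3 - <<'E'
from h import *
c=shot('w8');blocks(c);go([574.4,-263,96],1.45)
E
```

```text
clock: 23.6
eef_pos: [573.6, -262.9, 139.6]
eef_rot: [-3.141, -0.0, 1.45]
wrist_force: [-0.5, 0.5, 0.2]
finger_gap: 17.7
finger_force: 60.0
block [ 62. 161.] c 404.7 -214.9 yaw -1.046 size 67 30 h 42.0 brass [ 414.5 -229.6] pred bore [ 413.7 -230.5]
block [155. 202.] c 480.7 -259.8 yaw 0.991 size 67 31 h 42.0 brass [ 491.3 -244.1] pred bore [ 490.6 -244.8]
block [249. 199.] c 566.7 -274.3 yaw 0.837 size 59 31 h 42.0 brass [ 576.  -263.2] pred bore [ 578.8 -261. ]
block [ 75. 260.] c 391.0 -309.6 yaw 0.263 size 67 31 h 42.0 brass [ 408.8 -305.3] pred bore [ 408.4 -304.9]
pos [ 573.5 -262.9  139.9] rot [-3.1410e+00 -1.0000e-04  1.4497e+00] shift [0.    0.023 1.098] turn [-0.0002 -0.     -0.0001] rot rows 0.0
```

View pics/w8.png

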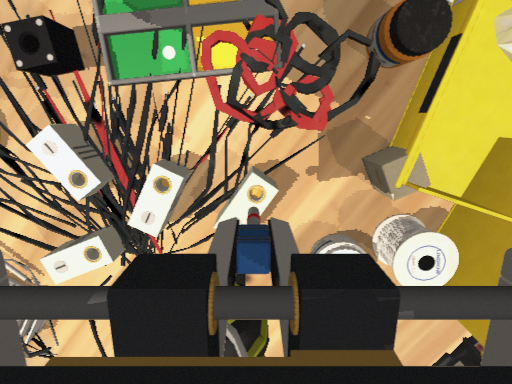

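The view shows block 4's bore at (257,193), the jar at (415,25), the spool at (425,260) and a grey object by the bin at (390,170).

```bash
python3 -m creep '0 .015 0 0 0 0;0 0 .5 0 0 0;0 0 .5 0 0 0;0 0 .1 0 0 0;0 0 0 0 0 0;0 0 0 0 0 0'
python3 - <<'E'
from h import *
c=dict(np.load('pics/w8.npz'));P=cloud(c)
for v in range(145,200,8): print([P[v,u].round().astype(int).tolist() for u in range(360,432,12)])
print(c['color'][160:190:10,370:430:15].tolist())
go([574.1,-262.9,85],1.45)
E
```

```text
clock: 24.4
eef_pos: [575.1, -263.3, 97.1]
eef_rot: [3.14, 0.0, 1.449]
wrist_force: [0.9, -0.2, -0.3]
finger_gap: 17.7
finger_force: 60.0
[[688, -236, 0], [701, -238, 0], [714, -239, -2], [719, -239, 14], [721, -237, 35], [721, -235, 55]]
[[688, -244, 0], [701, -246, -1], [704, -244, 21], [709, -243, 36], [712, -241, 54], [722, -242, 54]]
[[688, -253, 0], [690, -249, 28], [694, -247, 46], [701, -247, 54], [710, -248, 56], [722, -249, 54]]
[[687, -261, 0], [690, -257, 28], [690, -252, 54], [701, -254, 54], [711, -255, 55], [721, -256, 55]]
[[687, -270, -1], [693, -267, 19], [691, -260, 52], [701, -261, 54], [711, -262, 55], [722, -264, 54]]
[[687, -279, 0], [697, -278, 7], [694, -270, 45], [700, -268, 56], [709, -268, 59], [722, -271, 54]]
[[686, -288, 0], [699, -289, -1], [696, -279, 39], [700, -275, 55], [712, -277, 53], [751, -295, 0]]
[[[97, 87, 69], [102, 92, 74], [165, 148, 118], [228, 212, 60]], [[90, 82, 64], [162, 146, 115], [165, 148, 117], [170, 154, 122]], [[71, 63, 50], [91, 83, 67], [231, 216, 55], [167, 150, 119]]]
pos [ 575.1 -263.3   97.1] rot [3.1403e+00 5.0000e-04 1.4487e+00] shift [ 0.008 -0.026  0.302] turn [ 0.0004  0.0002 -0.0004] rot rows 0.0
```

```bash
python3 -m creep '0 -.018 .1 0 0 0;0 0 .2 0 0 0;0 0 0 0 0 0;0 0 0 0 0 0'; python3 -m creep '0 0 .1 0 0 0;0 0 .1 0 0 0;0 0 .09 0 0 0;0 0 .05 0 0 0;0 0 0 0 0 0;0 0 0 0 0 0'
```

```text
clock: 24.9
eef_pos: [574.1, -263.0, 84.0]
eef_rot: [-3.141, -0.0, 1.449]
wrist_force: [1.1, -0.4, -0.9]
finger_gap: 17.8
finger_force: 60.0
clock: 25.65
eef_pos: [574.0, -263.0, 70.3]
eef_rot: [-3.141, -0.0, 1.449]
wrist_force: [0.8, -0.3, 1.0]
finger_gap: 17.8
finger_force: 60.0
```

```bash
python3 -m creep '0 0 .1 0 0 0;0 0 .1 0 0 0;0 0 .06 0 0 0;0 0 0 0 0 0;0 0 0 0 0 0'; python3 -m creep '0 0 .04 0 0 0;0 0 .03 0 0 0;0 0 0 0 0 0;0 0 0 0 0 0'
```

```text
clock: 26.28
eef_pos: [573.8, -262.9, 59.6]
eef_rot: [-3.141, -0.0, 1.449]
wrist_force: [0.9, 0.6, -0.3]
finger_gap: 17.7
finger_force: 60.0
clock: 26.78
eef_pos: [574.0, -263.0, 58.2]
eef_rot: [3.142, 0.0, 1.449]
wrist_force: [-4.5, 2.3, 12.0]
finger_gap: 17.4
finger_force: 60.0
```

Block 4 bottoms at the deep level. I check the ring, then withdraw and turn back.

```bash
python3 -m creep '0 0 .02 0 0 0;0 0 0 0 0 0;0 0 0 0 0 0';python3 - <<'E'
from h import *
ring(574.1,-263.4)
E
python3 -m creep '0 0 -.04 0 0 0;0 0 -.4 0 0 0;0 0 -.8 0 0 0;0 0 -.8 0 0 0;0 -1 0 0 0 0;0 -1 0 0 0 0;.1 -1 0 0 0 0;0 0 0 0 0 0;0 0 0 0 0 0'
python3 -m creep '0 0 0 0 0 -.0556;0 0 0 0 0 -.0556;0 0 0 0 0 -.0556;0 0 0 0 0 -.0556;0 0 0 0 0 -.0556;0 0 0 0 0 -.0556;0 0 0 0 0 -.0556;0 0 0 0 0 -.0556;0 0 0 0 0 -.0556;0 0 0 0 0 0;0 0 0 0 0 0'
python3 - <<'E'
from h import *
go([402.9,-112.4,130],3.021)
E
```

```text
clock: 27.15
eef_pos: [574.1, -263.1, 58.0]
eef_rot: [3.141, 0.0, 1.449]
wrist_force: [-7.1, 2.9, 17.4]
finger_gap: 17.4
finger_force: 60.0
scene red px 0 z None xy None
side red px 0 z None xy None
clock: 28.38
eef_pos: [456.1, -244.8, 138.9]
eef_rot: [3.14, 0.001, 1.449]
wrist_force: [0.1, 0.5, -0.0]
finger_gap: 17.7
finger_force: 60.0
clock: 29.75
eef_pos: [455.8, -244.5, 138.0]
eef_rot: [3.141, -0.0, 3.017]
wrist_force: [-0.2, 0.3, -0.1]
finger_gap: 17.7
finger_force: 60.0
pos [ 455.8 -244.5  138. ] rot [ 3.1415e+00 -1.0000e-04  3.0170e+00] shift [1.723 3.112 0.2  ] turn [ 0.     -0.     -0.0013] rot rows 0.0
```

```bash
python3 -m creep '.431 .778 0 0 0 0;.431 .778 0 0 0 0;.431 .778 0 0 0 0;.43 .778 0 0 0 0;0 0 .5 0 0 0;0 0 0 0 0 0;0 0 0 0 0 0;0 0 0 0 0 0'
python3 - <<'E'
from h import *
go([402.9,-112.4,95],3.021)
E
```

```text
clock: 30.75
eef_pos: [402.4, -112.9, 118.5]
eef_rot: [-3.141, 0.001, 3.02]
wrist_force: [-0.2, -0.9, -1.1]
finger_gap: 17.8
finger_force: 60.0
pos [ 402.4 -112.9  118.5] rot [-3.1414e+00  6.0000e-04  3.0197e+00] shift [-0.012  0.014  0.589] turn [-0.      0.0002 -0.0004] rot rows 0.0
```

```bash
python3 -m creep '-.012 .014 0 0 0 0;0 0 .5 0 0 0;0 0 .3 0 0 0;0 0 .2 0 0 0;0 0 0 0 0 0'; python3 -m creep '0 0 .2 0 0 0;0 0 .2 0 0 0;0 0 .2 0 0 0;0 0 .05 0 0 0;0 0 0 0 0 0;0 0 0 0 0 0'
```

```text
clock: 31.38
eef_pos: [402.5, -112.0, 77.8]
eef_rot: [3.141, -0.001, 3.021]
wrist_force: [0.3, -0.4, 0.6]
finger_gap: 17.9
finger_force: 60.0
clock: 32.12
eef_pos: [402.7, -112.1, 52.3]
eef_rot: [-3.141, 0.0, 3.021]
wrist_force: [0.1, -0.7, 0.4]
finger_gap: 17.5
finger_force: 60.0
```

```bash
python3 -m creep '0 0 .03 0 0 0;0 0 0 0 0 0;0 0 0 0 0 0'; python3 -m creep '0 0 0 0 0 0;0 0 0 0 0 0;0 0 0 0 0 0;0 0 0 0 0 0;0 0 -.5 0 0 0;0 0 -.8 0 0 0;0 0 -1 0 0 0;0 0 -1 0 0 0;0 0 0 0 0 0;0 0 0 0 0 0' .45
python3 - <<'E'
from h import *
c=shot('w9');blocks(c);P=cloud(c);H,S,V=cv2.split(cv2.cvtColor(c['color'],cv2.COLOR_RGB2HSV))
near=(abs(P[...,0]-404)<30)&(abs(P[...,1]+113)<30)
m=near&(H>100)&(H<130)&(S>100)&(P[...,2]>80);h=np.median(P[m][:,2])
print('head',h,cv2.minAreaRect(np.array([ray(c,t,h)[:2] for t in np.argwhere(m)[:,::-1]],np.float32)))
for n in('scene0','side0'):
    P=cloud(dict(np.load(f'pics/{n}.npz')));m=(P[...,2]>100)&(P[...,2]<250)&(P[...,0]>540)&(P[...,0]<720)&(P[...,1]>-100)&(P[...,1]<90)
    q=P[m][:,:2].astype(np.float32);print(n,len(q),cv2.fitLine(q,cv2.DIST_HUBER,0,.01,.01).ravel(),'min',q[q[:,0].argmin()],np.percentile(q.sum(1),[1,50,99]))
for y in range(-190,-80,12): print(y,[int(P[(abs(P[...,0]-x)<7)&(abs(P[...,1]-y)<7)][:,2].max(initial=-1)) for x in range(530,640,12)])
E
```

```text
clock: 32.5
eef_pos: [402.6, -112.1, 50.9]
eef_rot: [-3.142, 0.0, 3.021]
wrist_force: [0.5, 0.5, -0.6]
finger_gap: 17.8
finger_force: 60.0
clock: 33.75
eef_pos: [402.3, -112.0, 182.1]
eef_rot: [3.141, -0.001, 3.021]
wrist_force: [0.0, -0.5, 0.1]
finger_gap: 51.3
finger_force: 0.0
block [ 71. 193.] c 389.9 -307.6 yaw 0.265 size 66 35 h 42.0 brass [ 407.5 -305.2] pred bore [ 407.3 -302.9]
block [162. 195.] c 403.5 -213.3 yaw -1.046 size 68 30 h 41.9 brass [ 411.6 -228.8] pred bore [ 412.5 -228.9]
head 85.67968711646381 ((402.33563232421875, -112.78636932373047), (16.882675170898438, 17.331254959106445), 83.04619598388672)
scene0 4049 [  0.7252494  -0.6884863 638.8027      3.028451 ] min [565.3151   70.65109] [630.64966064 641.6427002  652.04826172]
side0 4244 [  0.7251679   -0.68857217 634.9088       5.3994985 ] min [564.3497   69.92742] [630.56913147 640.10916138 658.07177002]
-190 [1, 5, 13, 17, 17, 16, 16, 16, 16, 10]
-178 [2, 10, 18, 17, 13, 14, 18, 16, 14, 14]
-166 [2, 10, 16, 16, 13, 14, 15, 14, 14, 13]
-154 [11, 12, 14, 14, 18, 18, 14, 13, 13, 14]
-142 [12, 13, 12, 13, 17, 17, 13, 17, 13, 8]
-130 [11, 15, 13, 17, 18, 18, 14, 16, 16, 0]
-118 [12, 13, 12, 16, 15, 14, 13, 15, 15, 12]
-106 [13, 12, 12, 12, 12, 12, 12, 14, 12, 12]
-94 [13, 13, 12, 12, 11, 14, 16, 15, -1, 0]
-82 [11, 3, 4, 4, 10, 14, 16, 12, 1, 0]
```

```bash
python3 -m creep '0 0 0 0 0 .0588;0 0 0 0 0 .0588;0 0 0 0 0 .0588;0 0 0 0 0 .0588;0 0 0 0 0 .0588;0 0 0 0 0 0;0 0 0 0 0 0'
python3 - <<'E'
from h import *
go([399.5,-207.6,100],2.097)
E
```

```text
clock: 34.67
eef_pos: [402.4, -112.0, 182.3]
eef_rot: [-3.141, -0.001, 2.101]
wrist_force: [-0.3, 0.6, 0.1]
finger_gap: 51.7
finger_force: 0.0
pos [ 402.4 -112.   182.3] rot [-3.1409e+00 -8.0000e-04  2.1014e+00] shift [-2.026 -1.27   2.056] turn [-0.0002 -0.0003  0.0014] rot rows 0.0
```

```bash
python3 -m creep '-.675 -.423 0 0 0 .0014;-.675 -.423 0 0 0 0;-.676 -.424 0 0 0 0;0 0 1 0 0 0;0 0 1 0 0 0;0 0 0 0 0 0;0 0 0 0 0 0'
python3 - <<'E'
from h import *
c=shot('w10');blocks(c);go([399.5,-207.6,14],2.097)
E
```

```text
clock: 35.55
eef_pos: [399.7, -207.9, 104.2]
eef_rot: [3.141, 0.001, 2.094]
wrist_force: [0.1, 0.2, -0.7]
finger_gap: 51.4
finger_force: 0.0
block [255. 208.] c 403.9 -214.0 yaw -1.047 size 67 30 h 41.9 brass [ 412.4 -228.8] pred bore [ 412.9 -229.6]
pos [ 399.8 -208.   104.4] rot [3.1406e+00 2.0000e-03 2.0939e+00] shift [ 0.018 -0.004  2.261] turn [ 0.0003  0.0006 -0.001 ] rot rows 0.0
```

```bash
python3 -m creep '.008 -.004 .6 0 0 0;0 0 .6 0 0 0;0 0 .6 0 0 0;0 0 .3 0 0 0;0 0 .16 0 0 0;0 0 0 0 0 0;0 0 0 0 0 0'; python3 -m creep '0 0 0 0 0 0;0 0 0 0 0 0;0 0 0 0 0 0;0 0 0 0 0 0;0 0 0 0 0 0;0 0 0 0 0 0' 1 30;python3 -m creep '0 0 -.3 0 0 0;0 0 -.8 0 0 0;0 0 -.8 0 0 0;0 0 0 0 0 0;0 0 0 0 0 0'
python3 - <<'E'
from h import *
go([470,-140,90],3.114)
E
```

```text
clock: 36.48
eef_pos: [399.2, -207.7, 13.1]
eef_rot: [3.141, 0.001, 2.093]
wrist_force: [0.1, -1.1, 0.5]
finger_gap: 51.7
finger_force: 0.0
clock: 37.22
eef_pos: [399.0, -207.5, 12.6]
eef_rot: [3.141, 0.0, 2.093]
wrist_force: [0.1, 0.1, 4.9]
finger_gap: 29.8
finger_force: 30.0
clock: 37.85
eef_pos: [398.3, -207.2, 87.7]
eef_rot: [-3.141, -0.001, 2.093]
wrist_force: [-0.7, 0.5, -2.0]
finger_gap: 29.8
finger_force: 30.0
pos [ 398.3 -207.2   87.7] rot [-3.1410e+00 -9.0000e-04  2.0927e+00] shift [ 0.563  2.391 -0.059] turn [-0.     -0.0004 -0.3251] rot rows 5.5
```

```bash
python3 -m creep '0 0 0 0 0 -.0542;0 0 0 0 0 -.0542;0 0 0 0 0 -.0542;0 0 0 0 0 -.0542;0 0 0 0 0 -.0542;0 0 0 0 0 -.0542;0 0 0 0 0 0;0 0 0 0 0 0'
python3 - <<'E'
from h import *
go([565.4,-70.6,60],3.114)
E
```

```text
clock: 38.85
eef_pos: [398.5, -207.3, 87.8]
eef_rot: [3.141, -0.001, 3.111]
wrist_force: [0.4, -0.3, -2.5]
finger_gap: 29.6
finger_force: 30.0
pos [ 398.5 -207.3   87.8] rot [ 3.1410e+00 -1.1000e-03  3.1105e+00] shift [-4.066  3.544  0.693] turn [ 0.0002 -0.0004 -0.0011] rot rows 0.0
```

```bash
python3 -m creep '-.813 .709 0 0 0 -.0011;-.813 .709 0 0 0 0;-.813 .709 0 0 0 0;-.813 .709 0 0 0 0;-.813 .708 0 0 0 0;0 0 .6 0 0 0;0 0 0 0 0 0;0 0 0 0 0 0;0 0 0 0 0 0'
python3 - <<'E'
from h import *
go([565.4,-70.6,17],3.114)
E
```

```text
clock: 39.98
eef_pos: [565.0, -70.2, 65.4]
eef_rot: [-3.141, 0.001, 3.117]
wrist_force: [1.0, -0.5, -1.7]
finger_gap: 29.6
finger_force: 30.0
pos [565.  -70.2  65.4] rot [-3.1414e+00  1.2000e-03  3.1166e+00] shift [-0.008 -0.011  1.21 ] turn [-0.0001  0.0004  0.0008] rot rows 0.0
```

```bash
python3 -m creep '-.008 -.011 .4 0 0 0;0 0 .4 0 0 0;0 0 .2 0 0 0;0 0 .1 0 0 0;0 0 0 0 0 0;0 0 0 0 0 0'; python3 -m creep '0 0 .06 0 0 0;0 0 .05 0 0 0;0 0 0 0 0 0;0 0 0 0 0 0'
```

```text
clock: 40.72
eef_pos: [565.4, -70.2, 20.8]
eef_rot: [-3.141, 0.001, 3.118]
wrist_force: [-0.3, -0.1, -1.5]
finger_gap: 29.8
finger_force: 30.0
clock: 41.22
eef_pos: [565.3, -70.2, 16.7]
eef_rot: [-3.141, 0.0, 3.118]
wrist_force: [-4.2, 0.3, 6.1]
finger_gap: 29.6
finger_force: 30.0
```

```bash
python3 -m creep '0 0 0 0 0 0;0 0 0 0 0 0;0 0 0 0 0 0;0 0 -.5 0 0 0;0 0 -1 0 0 0;0 0 -1 0 0 0;.75 -.9 -.4 0 0 0;.75 -.9 0 0 0 0;.5 -.9 0 0 0 0;0 -.9 0 0 0 0;0 -.9 0 0 0 0;0 0 0 0 0 0;0 0 0 0 0 0' .553
python3 -m creep '0 0 0 0 0 .0565;0 0 0 0 0 .0565;0 0 0 0 0 .0565;0 0 0 0 0 .0565;0 0 0 0 0 .0565;0 0 0 0 0 .0565;0 0 0 0 0 .0565;0 0 0 0 0 .0565;0 0 0 0 0 .0565;0 0 0 0 0 .0565;0 0 0 0 0 .0565;0 0 0 0 0 .0565;0 0 0 0 0 0;0 0 0 0 0 0' .45
python3 - <<'E'
from h import *
c=shot('w11');blocks(c);go([479.0,-259.4,100],.987)
P=cloud(c);print('tray blocks');blocks(c,zr=(44.5,54))
E
```

```text
clock: 42.85
eef_pos: [480.8, -247.7, 131.9]
eef_rot: [3.141, -0.0, 3.118]
wrist_force: [0.0, -0.6, 0.6]
finger_gap: 42.0
finger_force: 0.0
clock: 44.6
eef_pos: [481.0, -247.6, 132.1]
eef_rot: [-3.142, -0.0, 0.993]
wrist_force: [0.4, -0.1, 0.9]
finger_gap: 51.6
finger_force: 0.0
block [358. 140.] c 585.0 -255.1 yaw 0.858 size 66 32 h 41.9 brass [ 596.9 -241.2] pred bore [ 596.7 -241.5]
block [260. 206.] c 480.7 -259.8 yaw 0.985 size 66 29 h 42.0 brass [ 490.4 -243.6] pred bore [ 490.7 -244.8]
pos [ 480.9 -247.8  132.1] rot [-3.1415 -0.      0.9916] shift [-0.269  0.118  0.801] turn [-0.     -0.      0.0015] rot rows 0.0
tray blocks
```

View pics/w11.png

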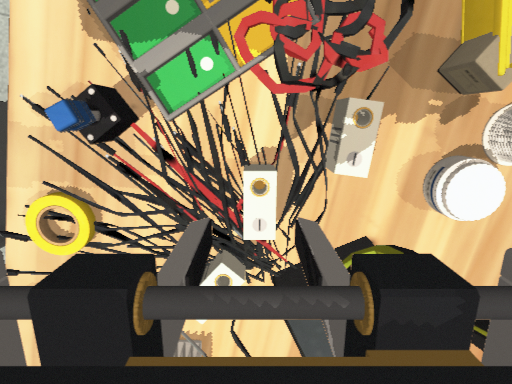

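The view shows block 3 at (260,203). Block 4 has been knocked and is now at (355,135), clear of the headphones. The tin is at (465,190) and the gauge at (70,113).

```bash
python3 -m creep '-.269 .118 .6 0 0 .0015;0 0 .8 0 0 0;0 0 .8 0 0 0;0 0 .5 0 0 0;0 0 .23 0 0 0;0 0 0 0 0 0;0 0 0 0 0 0'; python3 -m creep '0 0 0 0 0 0;0 0 0 0 0 0;0 0 0 0 0 0;0 0 0 0 0 0;0 0 0 0 0 0;0 0 0 0 0 0' 1 30;python3 -m creep '0 0 -.3 0 0 0;0 0 -.8 0 0 0;0 0 -.8 0 0 0;0 0 0 0 0 0;0 0 0 0 0 0'
python3 -m creep '0 0 0 0 0 .0541;0 0 0 0 0 .0541;0 0 0 0 0 .0541;0 0 0 0 0 .0541;0 0 0 0 0 .0541;0 0 0 0 0 .0541;0 0 0 0 0 0;0 0 0 0 0 0'
python3 - <<'E'
from h import *
go([571.8,-126.8,60],-.028)
E
```

```text
clock: 45.52
eef_pos: [479.3, -260.0, 15.8]
eef_rot: [3.14, -0.0, 0.984]
wrist_force: [-0.0, 0.0, 0.4]
finger_gap: 51.9
finger_force: 0.0
clock: 46.28
eef_pos: [479.0, -259.9, 15.2]
eef_rot: [3.141, -0.0, 0.983]
wrist_force: [-0.1, 0.7, 5.8]
finger_gap: 29.4
finger_force: 30.0
clock: 46.9
eef_pos: [478.4, -259.5, 89.8]
eef_rot: [-3.14, 0.0, 0.983]
wrist_force: [-0.5, 0.4, -2.0]
finger_gap: 30.1
finger_force: 30.0
clock: 47.9
eef_pos: [478.6, -259.6, 90.1]
eef_rot: [-3.141, 0.001, -0.033]
wrist_force: [-0.2, 0.5, -1.7]
finger_gap: 29.9
finger_force: 30.0
pos [ 478.6 -259.6   90.1] rot [-3.1409e+00  1.1000e-03 -3.2900e-02] shift [ 2.221 -3.395  0.751] turn [-0.0002  0.0004 -0.0016] rot rows 0.0
```

```bash
python3 -m creep '.555 -.849 0 0 0 -.0016;.555 -.849 0 0 0 0;.555 -.849 0 0 0 0;.555 -.848 0 0 0 0;0 0 .6 0 0 0;0 0 0 0 0 0;0 0 0 0 0 0;0 0 0 0 0 0'
python3 - <<'E'
from h import *
go([571.8,-126.8,19.3],-.028)
E
```

```text
clock: 48.9
eef_pos: [572.3, -127.5, 67.7]
eef_rot: [3.141, -0.001, -0.032]
wrist_force: [-0.3, -0.1, -2.2]
finger_gap: 29.7
finger_force: 30.0
pos [ 572.3 -127.5   67.7] rot [ 3.1413e+00 -1.2000e-03 -3.1700e-02] shift [-0.015 -0.018  1.211] turn [ 0.0001 -0.0004 -0.0012] rot rows 0.0
```

```bash
python3 -m creep '-.01 -.015 .4 0 0 -.0012;0 0 .3 0 0 0;0 0 .15 0 0 0;0 0 0 0 0 0;0 0 0 0 0 0'; python3 -m creep '0 0 .15 0 0 0;0 0 .1 0 0 0;0 0 .08 0 0 0;0 0 0 0 0 0;0 0 0 0 0 0'
```

```text
clock: 49.52
eef_pos: [571.9, -126.5, 33.1]
eef_rot: [3.141, -0.0, -0.028]
wrist_force: [0.1, 0.0, -2.2]
finger_gap: 29.6
finger_force: 30.0
clock: 50.15
eef_pos: [571.7, -126.4, 19.6]
eef_rot: [3.142, 0.0, -0.028]
wrist_force: [0.8, 0.2, -1.9]
finger_gap: 30.0
finger_force: 30.0
```

```bash
python3 -m creep '0 0 .03 0 0 0;0 0 0 0 0 0;0 0 0 0 0 0'; python3 -m creep '0 0 0 0 0 0;0 0 0 0 0 0;0 0 0 0 0 0;0 0 -.5 0 0 0;0 0 -1 0 0 0;0 0 -1 0 0 0;-.9 .9 -.3 0 0 0;-.9 .9 0 0 0 0;-.9 .9 0 0 0 0;-.9 .9 0 0 0 0;-.9 .9 0 0 0 0;0 0 0 0 0 -.0465;0 0 0 0 0 -.0465;0 0 0 0 0 0;0 0 0 0 0 0' .553
python3 - <<'E'
from h import *
c=shot('w12');blocks(c);go([390.2,-309.6,100],.264)
E
```

```text
clock: 50.52
eef_pos: [571.8, -126.4, 19.2]
eef_rot: [3.141, -0.0, -0.028]
wrist_force: [-4.2, 0.1, 6.5]
finger_gap: 29.9
finger_force: 30.0
clock: 52.4
eef_pos: [386.9, -301.3, 131.1]
eef_rot: [3.141, -0.0, 0.261]
wrist_force: [-0.4, 0.1, -0.4]
finger_gap: 42.0
finger_force: 0.0
block [263. 194.] c 391.1 -310.5 yaw 0.257 size 67 30 h 41.9 brass [ 409.4 -304.6] pred bore [ 408.5 -305.9]
pos [ 386.9 -301.2  130.9] rot [ 3.1411e+00 -3.0000e-04  2.6190e-01] shift [0.025 0.223 0.773] turn [ 0.0001 -0.0001 -0.0007] rot rows 0.0
```

```bash
python3 -m creep '.025 .23 .6 0 0 0;0 0 .8 0 0 0;0 0 .8 0 0 0;0 0 .5 0 0 0;0 0 .22 0 0 0;0 0 0 0 0 0;0 0 0 0 0 0' .45; python3 -m creep '0 0 0 0 0 0;0 0 0 0 0 0;0 0 0 0 0 0;0 0 0 0 0 0;0 0 0 0 0 0;0 0 0 0 0 0' 1 30;python3 -m creep '0 0 -.3 0 0 0;0 0 -.8 0 0 0;0 0 -.8 0 0 0;0 0 0 0 0 .0465;0 0 0 0 0 .0465;0 0 0 0 0 0;0 0 0 0 0 0'
python3 - <<'E'
from h import *
go([490.8,-124.6,60],-.028)
go([492.4,-68.6,60],-.028)
E
```

```text
clock: 53.32
eef_pos: [390.5, -310.2, 14.5]
eef_rot: [3.141, -0.001, 0.264]
wrist_force: [0.2, -0.4, 0.3]
finger_gap: 51.8
finger_force: 0.0
clock: 54.08
eef_pos: [390.2, -310.0, 13.9]
eef_rot: [3.141, -0.0, 0.264]
wrist_force: [-1.1, 0.3, 5.6]
finger_gap: 29.6
finger_force: 30.0
clock: 54.95
eef_pos: [390.1, -309.9, 89.8]
eef_rot: [-3.142, 0.0, -0.025]
wrist_force: [-0.0, -0.4, -1.5]
finger_gap: 30.0
finger_force: 30.0
pos [ 390.1 -309.9   89.8] rot [-3.1415e+00  1.0000e-04 -2.4600e-02] shift [ 2.403 -4.692  0.745] turn [-0.      0.      0.0011] rot rows 0.0
pos [ 390.1 -309.9   89.8] rot [-3.1415e+00  1.0000e-04 -2.4600e-02] shift [ 2.409 -6.093  0.745] turn [-0.      0.      0.0011] rot rows 0.0
```

```bash
python3 -m creep '.268 -.833 0 0 0 .0011;.268 -.833 0 0 0 0;.268 -.833 0 0 0 0;.268 -.833 0 0 0 0;.268 -.833 0 0 0 0;.268 -.833 0 0 0 0;.268 -.832 0 0 0 0;.268 -.832 0 0 0 0;.268 -.832 0 0 0 0;0 0 .6 0 0 0;0 0 0 0 0 0;0 0 0 0 0 0;0 0 0 0 0 0'
python3 - <<'E'
from h import *
go([494,-12.6,18],-.028)
E
```

```text
clock: 56.58
eef_pos: [496.2, -13.6, 66.4]
eef_rot: [3.142, -0.001, -0.031]
wrist_force: [-0.1, 0.1, -1.4]
finger_gap: 30.0
finger_force: 30.0
pos [496.2 -13.6  66.4] rot [ 3.1415e+00 -1.1000e-03 -3.1500e-02] shift [-0.056 -0.024  1.211] turn [ 0.     -0.0004 -0.0011] rot rows 0.0
```

```bash
python3 -m creep '-.05 -.02 .4 0 0 -.001;0 0 .3 0 0 0;0 0 .15 0 0 0;0 0 0 0 0 0;0 0 0 0 0 0'; python3 -m creep '0 0 .15 0 0 0;0 0 .13 0 0 0;0 0 .1 0 0 0;0 0 0 0 0 0;0 0 0 0 0 0'
```

```text
clock: 57.2
eef_pos: [494.1, -12.4, 31.9]
eef_rot: [3.142, -0.0, -0.028]
wrist_force: [-0.3, -0.2, -1.4]
finger_gap: 29.9
finger_force: 30.0
clock: 57.82
eef_pos: [494.2, -12.4, 17.4]
eef_rot: [3.142, -0.001, -0.028]
wrist_force: [-6.2, 0.4, 15.1]
finger_gap: 29.6
finger_force: 30.0
```

```bash
python3 -m creep '0 0 0 0 0 0;0 0 0 0 0 0;0 0 0 0 0 0;0 0 -.5 0 0 0;0 0 -1 0 0 0;0 0 -1 0 0 0;0 .9 -.3 0 0 0;0 .9 0 0 0 0;.4 .9 0 0 0 0;.4 .9 0 0 0 0;.4 .9 0 0 0 0;.45 .9 0 0 0 0;.45 .6 0 0 0 0;0 0 0 0 0 0;0 0 0 0 0 0' .553
python3 -m creep '0 0 0 0 0 -.0564;0 0 0 0 0 -.0564;0 0 0 0 0 -.0564;0 0 0 0 0 -.0564;0 0 0 0 0 -.0564;0 0 0 0 0 0;0 0 0 0 0 0;0 0 0 0 0 0' .45
python3 - <<'E'
from h import *
c=shot('w13');blocks(c);go([583.7,-255.2,100],.858)
E
```

```text
clock: 59.7
eef_pos: [570.7, -254.1, 128.1]
eef_rot: [-3.141, 0.001, -0.028]
wrist_force: [0.2, 0.1, 1.1]
finger_gap: 41.7
finger_force: 0.0
clock: 60.7
eef_pos: [571.0, -254.5, 128.5]
eef_rot: [3.142, 0.0, 0.856]
wrist_force: [0.6, 2.0, 0.4]
finger_gap: 51.4
finger_force: 0.0
block [97. 29.] c 573.9 -71.4 yaw -0.022 size 67 30 h 45.8 brass [590.6 -74.5] pred bore [591.9 -71.7]
block [151.  82.] c 573.2 -128.5 yaw -0.028 size 66 32 h 45.9 brass [ 591.4 -128.8] pred bore [ 591.2 -129. ]
block [266. 187.] c 586.0 -255.8 yaw 0.853 size 66 29 h 42.0 brass [ 597.9 -240.4] pred bore [ 597.9 -242.2]
pos [ 571.  -254.6  128.5] rot [-3.1415  0.      0.856 ] shift [0.196 0.25  0.712] turn [-0.      0.     -0.0006] rot rows 0.0
```

```bash
python3 -m creep '.215 .263 .6 0 0 0;0 0 .8 0 0 0;0 0 .8 0 0 0;0 0 .45 0 0 0;0 0 .21 0 0 0;0 0 0 0 0 0;0 0 0 0 0 0'; python3 -m creep '0 0 0 0 0 0;0 0 0 0 0 0;0 0 0 0 0 0;0 0 0 0 0 0;0 0 0 0 0 0;0 0 0 0 0 0' 1 30;python3 -m creep '0 0 -.3 0 0 0;0 0 -.8 0 0 0;0 0 -.8 0 0 0;0 0 0 0 0 0;0 0 0 0 0 0'; python3 -m creep '-1 0 0 0 0 0;0 0 0 0 0 .0564;0 0 0 0 0 .0564;0 0 0 0 0 .0564;0 0 0 0 0 .0564;0 0 0 0 0 .0564;0 0 0 0 0 0;0 0 0 0 0 0'
python3 - <<'E'
from h import *
go([490.8,-124.6,60],-.028)
E
```

```text
clock: 61.62
eef_pos: [585.2, -255.3, 15.2]
eef_rot: [3.14, -0.0, 0.858]
wrist_force: [-0.8, 0.3, -0.5]
finger_gap: 51.7
finger_force: 0.0
clock: 62.38
eef_pos: [584.8, -255.2, 14.4]
eef_rot: [3.141, -0.0, 0.858]
wrist_force: [-0.5, 0.5, 5.0]
finger_gap: 29.4
finger_force: 30.0
clock: 63.0
eef_pos: [584.1, -254.8, 88.9]
eef_rot: [-3.14, 0.0, 0.858]
wrist_force: [0.5, 0.4, -1.8]
finger_gap: 29.6
finger_force: 30.0
clock: 64.0
eef_pos: [558.2, -285.2, 89.3]
eef_rot: [-3.141, 0.001, -0.024]
wrist_force: [0.4, 0.4, -1.4]
finger_gap: 29.5
finger_force: 30.0
pos [ 558.2 -285.2   89.3] rot [-3.141e+00  1.100e-03 -2.410e-02] shift [-1.781 -3.972  0.736] turn [-0.0002  0.0003  0.0012] rot rows 0.0
```

```bash
python3 -m creep '0 -.5 0 0 0 .0012;-.3 -.7 0 0 0 0;-.37 -.7 0 0 0 0;-.37 -.7 0 0 0 0;-.37 -.7 0 0 0 0;-.371 -.672 0 0 0 0;0 0 .6 0 0 0;0 0 0 0 0 0;0 0 0 0 0 0;0 0 0 0 0 0'
python3 - <<'E'
from h import *
go([490.8,-124.6,18.5],-.028)
E
```

```text
clock: 65.25
eef_pos: [492.6, -124.4, 66.7]
eef_rot: [3.141, -0.001, -0.032]
wrist_force: [1.0, 0.5, -2.3]
finger_gap: 29.8
finger_force: 30.0
pos [ 492.6 -124.4   66.7] rot [ 3.1413e+00 -1.0000e-03 -3.1900e-02] shift [-0.047  0.006  1.206] turn [ 0.0001 -0.0003 -0.0012] rot rows 0.0
```

```bash
python3 -m creep '-.045 .006 .4 0 0 -.001;0 0 .3 0 0 0;0 0 .15 0 0 0;0 0 0 0 0 0;0 0 0 0 0 0'; python3 -m creep '0 0 .15 0 0 0;0 0 .12 0 0 0;0 0 .08 0 0 0;0 0 0 0 0 0;0 0 0 0 0 0'
```

```text
clock: 65.88
eef_pos: [490.7, -124.5, 32.3]
eef_rot: [3.141, -0.0, -0.029]
wrist_force: [-0.5, 0.2, -2.1]
finger_gap: 30.1
finger_force: 30.0
clock: 66.5
eef_pos: [490.5, -124.4, 18.3]
eef_rot: [-3.142, -0.0, -0.029]
wrist_force: [-2.9, 2.1, 5.5]
finger_gap: 29.5
finger_force: 30.0
```

Seated. I release, retreat above the work and inspect.

```bash
python3 -m creep '0 0 0 0 0 0;0 0 0 0 0 0;0 0 0 0 0 0;0 0 -.5 0 0 0;0 0 -1 0 0 0;0 0 -1 0 0 0;-.4 0 -1 0 0 0;-.6 0 -.8 0 0 0;-.6 0 -.5 0 0 0;0 0 0 0 0 0;0 0 0 0 0 0' .553
python3 -m creep '0 0 -.5 0 0 0;0 0 0 0 0 0;0 0 0 0 0 0' 0.3
python3 - <<'E'
from h import *
c=shot('w14');blocks(c)
P=cloud(c);H,S,V=cv2.split(cv2.cvtColor(c['color'],cv2.COLOR_RGB2HSV))
for n in('scene','side'):
    d=shot(n+'14',n);blocks(d)
ims=[c['color'],d['color'][130:310,130:370]]
cv2.imwrite('pics/v14.png',np.hstack([ims[0],cv2.resize(ims[1],(288,384))[:, :]])[:,:,::-1])
E
```

```text
clock: 67.88
eef_pos: [426.8, -122.6, 209.4]
eef_rot: [-3.141, 0.0, -0.029]
wrist_force: [-0.8, 0.4, 0.4]
finger_gap: 42.2
finger_force: 0.0
clock: 68.25
eef_pos: [426.5, -122.5, 228.8]
eef_rot: [-3.141, 0.001, -0.029]
wrist_force: [-0.3, 1.0, -0.5]
finger_gap: 65.5
finger_force: 0.0
block [253.  45.] c 571.8 -127.8 yaw -0.04 size 67 30 h 45.9 brass [ 589.3 -127.7] pred bore [ 589.8 -128.5]
block [203.  46.] c 572.5 -72.2 yaw -0.021 size 67 31 h 45.9 brass [590.2 -72.3] pred bore [590.5 -72.6]
block [254. 121.] c 491.2 -125.4 yaw -0.029 size 65 30 h 45.9 brass [ 508.8 -125.7] pred bore [ 509.2 -125.9]
block [158. 122.] c 493.9 -15.1 yaw -0.029 size 64 33 h 45.8 brass [512.2 -14.8] pred bore [511.9 -15.6]
```

View pics/v14.png

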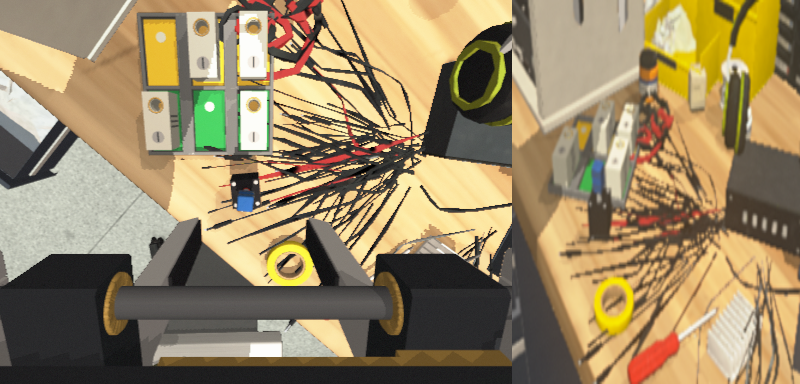

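All four blocks sit flat in the tray with their tops at 45.9 mm. The free dots are at (210,107) and (160,38), and the gauge is upright at (245,195). One last check of the dots' alignment, then hand in.

```bash
python3 - <<'E'
from h import *
c=dict(np.load('pics/w14.npz'));P=cloud(c);_,S,V=cv2.split(cv2.cvtColor(c['color'],cv2.COLOR_RGB2HSV))
ax=np.array([1,-.028]);ay=np.array([.028,1]);o=[]
for (u,v),g in(((210,107),(-22.5,0)),((160,38),(58.5,56))):
    m=np.zeros(S.shape,bool);m[v-7:v+8,u-7:u+8]=1;q=np.argwhere(m&(S<90)&(V>150))[:,::-1]
    p=ray(c,q.mean(0),4)[:2];o.append(p-g[0]*ax-g[1]*ay);print(len(q),p.round(1),o[-1].round(1))
o=np.mean(o,0)
for b in blocks(c,True):
    bore=np.array(b[:2])+18*np.array([np.cos(b[2]),np.sin(b[2])])
    d=bore-o;t=min(((gx,gy) for gx in(-22.5,58.5) for gy in(-56,0,56)),key=lambda g:np.hypot(*(d-g[0]*ax-g[1]*ay)))
    print(t,(d-t[0]*ax-t[1]*ay).round(1))
m=(abs(P[...,0]-404)<30)&(abs(P[...,1]+113)<30)&(P[...,2]>60);print('head top',np.percentile(P[m][:,2],95),np.median(P[m&(P[...,2]>84)],0))
E
```

```text
84 [510.1 -69.3] [532.6 -69.9]
77 [592.9 -15.7] [532.9 -70.1]
(58.5, -56) [ 0.2 -0.9]
(58.5, 0) [-0.8 -0.9]
(-22.5, -56) [ 0.5 -0.5]
(-22.5, 56) [ 0.1 -2.3]
head top 335.1781156671712 [426.30676394 -89.45935274 310.064829  ]
```

```bash
python3 -c "
from cell import manip
print(manip.sign_off())"
```

```text
the job is handed in; nothing more can be done
None
```

I probed all four blocks present, laid the two deep ones in green and the two shallow ones in yellow with bores within about 2.5 mm of the dots, left the gauge upright and fully down in its stand, and handed the job in at about 68 s; no verdict came back.

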